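# Pack the filled specimen pots and snap the retaining bar on

## Task

Heft each white pot with an orange cap to find out whether it is filled or empty: stand every filled pot in its own pocket of the white carrier and put every empty one in the purple wash-up tray. When all are sorted, lay the blue bar across the carrier between the two orange hooks, grip upwards, and push it straight down until both ends click under their hooks. Leave everything else on the bench alone.

Things in the scene. Friction and masses are not known exactly. Their poses are not given: they have to be found in the camera images.
- pot_a_mid (a point): one of up to six outwardly identical opaque white specimen pots with an orange screw cap, 49 mm in diameter, 70 mm tall; point at its centre, 35 mm above its underside, z up along its axis. Some pots are filled (220 to 300 g, at most three), others empty (34 to 46 g); only the weight tells which. Absent in some starts.
- pot_b_mid (a point): one of up to six outwardly identical opaque white specimen pots with an orange screw cap, 49 mm in diameter, 70 mm tall; point at its centre, 35 mm above its underside, z up along its axis. Some pots are filled (220 to 300 g, at most three), others empty (34 to 46 g); only the weight tells which. Absent in some starts.
- pot_c_mid (a point): one of up to six outwardly identical opaque white specimen pots with an orange screw cap, 49 mm in diameter, 70 mm tall; point at its centre, 35 mm above its underside, z up along its axis. Some pots are filled (220 to 300 g, at most three), others empty (34 to 46 g); only the weight tells which. Absent in some starts.
- pot_d_mid (a point): one of up to six outwardly identical opaque white specimen pots with an orange screw cap, 49 mm in diameter, 70 mm tall; point at its centre, 35 mm above its underside, z up along its axis. Some pots are filled (220 to 300 g, at most three), others empty (34 to 46 g); only the weight tells which. Absent in some starts.
- pot_e_mid (a point): one of up to six outwardly identical opaque white specimen pots with an orange screw cap, 49 mm in diameter, 70 mm tall; point at its centre, 35 mm above its underside, z up along its axis. Some pots are filled (220 to 300 g, at most three), others empty (34 to 46 g); only the weight tells which. Absent in some starts.
- pot_f_mid (a point): one of up to six outwardly identical opaque white specimen pots with an orange screw cap, 49 mm in diameter, 70 mm tall; point at its centre, 35 mm above its underside, z up along its axis. Some pots are filled (220 to 300 g, at most three), others empty (34 to 46 g); only the weight tells which. Absent in some starts.
- carrier: white carrier fixed to the bench, base 70 x 262 x 6 mm, with three pockets in a row along y, each 54 mm square inside, wall tops at 30 mm above the bench. Each pocket has a grey sprung floor, 10 mm above the bench, that sinks 4 mm under a filled pot and stays up under an empty one. At y = +101 and -101 mm: two posts for the bar, outside them the hooks. Origin: centre of the underside, on the bench; x across the row, z up
- pocket_1 (a point): centre of the floor of the pocket on the carrier's +y side, 10 mm above the bench (unloaded); same axes as the carrier
- pocket_2 (a point): centre of the floor of the middle pocket, 58 mm from its neighbours; same axes
- pocket_3 (a point): centre of the floor of the pocket on the carrier's -y side; same axes
- seat (a point): where the centre of the bar's underside lies when fully home: middle of the carrier, 80 mm above the bench, level with the tops of the two posts (36 x 14 mm). Cheeks on both x sides of each post guide the bar: 45 mm apart for its 40 mm width, flared open at the top, 107 mm above the bench
- bar_grip (a point): point in the grip rib of the blue retaining bar (100 g), 29 mm above its underside; lies on the bench, grip up, z up. The bar is a strip 222 mm long (y), 40 wide (x), 8 thick; the rib in its middle is 16 mm wide (x), 60 long (y), its top 42 mm above the underside. It fits either way round, its y axis along the carrier's
- bar_left (a point): middle of the +y end of the bar's top face, 105 mm from its centre, 8 mm above its underside; 88 mm above the bench when home
- bar_right (a point): the same at the bar's -y end
- hook_left (a joint): orange cantilever snap hook at the carrier's +y end, 26 mm wide; 0 at rest, upright (rad); bends outward to about 0.08 as the bar passes, then springs back. Nose overhangs the bar's end by 4 to 5 mm, flat underside 90 mm and sloped top up to 107 mm above the bench. Pushing the bar past both takes about 8 to 18 N straight down; once caught it cannot be pulled back
- hook_right (a joint): the same hook at the carrier's -y end
- tray_floor (a joint): the sprung inner floor of the tray: 0 when up (m), also under three empty pots; sinks to 0.004 when a filled pot is put in it by mistake
- tray: purple open wash-up tray fixed to the bench, 170 x 210 x 30 mm outside (x, y, z), walls 5 mm thick, inner floor 9 mm above the bench; origin at the centre of its underside
- beaker: clear glass beaker 70 mm in diameter, 90 mm tall; to be left alone; origin at the centre of its underside
- bottle: white bottle with blue cap, 72 mm in diameter, 170 mm tall; to be left alone; origin at the centre of its underside
- spray: pink spray bottle with white nozzle, 44 mm in diameter, 140 mm tall; to be left alone; origin at the centre of its underside
- dish: clear flat dish 60 mm in diameter, 12 mm tall; to be left alone; origin at the centre of its underside
- coverbox: small white box 35 x 30 x 25 mm; to be left alone; origin at the centre of its underside
- tile: white ceramic disc 90 mm in diameter, 6 mm thick; to be left alone; origin at the centre of its underside

How it is judged:
By the outcome, as a careful person would: the job done as asked, in the order asked, and still so for the second after the job is handed in, with the robot touching nothing.
Of pot_a, pot_b, pot_c, pot_d, pot_e, pot_f only 4 to 6 are there at a start; the rules pass over those that are not, and their reading is None.
At some moment in a run one of pot_a, pot_b, pot_c, pot_d, pot_e, pot_f, bar may be knocked a few centimetres aside while the robot is not near it.
It also fails if it takes over 210 s, if anything falls off the work surface, if the arm or the gripper's body presses on something with over 40 N, if the wrist force passes 120 N, or if a joint passes its speed limit or range.

## Robot

A 7-joint arm with a two-finger parallel gripper is mounted at the origin on the work surface. World frame = base frame: x ahead of the robot, y to its left, z up, the work surface at z = 0. Lengths are in mm, angles in rad, forces in N, time in s.
With the tool pointing down it reaches from about 400 to 875 mm from the base axis. Payload 4.4 kg.
Tool frame: the origin (TCP) lies midway between the tips of the shut fingers; the grasp point (between the pads) lies 19 mm behind it; x points along the fingers, y is the direction in which the jaws open and shut, and the axes are right-handed (so a half turn about x gives the same grasp; the last joint's range is limited). The gripper opens to 85 mm and grips with 20 to 120 N. Pads are 22 mm wide; open, the fingers measure 114 mm over their backs; the gripper's body (76 mm by 85 mm) begins 54 mm behind the grasp point. The pads swing forward as they close: fully open they stand 13 mm farther back than shut.
Start: joints at [1.18, 0.628, 0.038, 1.517, -0.027, 0.996, -0.02], TCP at [207.455, -616.02, 231.313] pointing down, gripper open.
Joint ranges: [-3.06, 3.06], [-0.37, 2.12], [-1.25, 1.32], [0.18, 2.47], [-1.1, 4.24], [0.23, 1.98], [-2.94, 2.94]. Speed limits (rad/s): [2.57, 2.57, 3.14, 3.14, 3.14, 3.14, 3.14].

## Interface

Orientations are given as [roll, pitch, yaw] about the fixed x, y, z axes, in that order (R = Rz(yaw) Ry(pitch) Rx(roll)).
In Python, from cell import ctrl gives the robot as it stands.
- The arm moves only by the tool arm_command, never from a script. Its argument "series" is a list of rows, each a list of 7 numbers: the opening, from 0 (shut) to 1 (fully open), then the shift along the world's x, y, z in cm, then the turn, a rotation vector about the world's x, y, z in degrees. In form: [[claw, x, y, z, rx, ry, rz], ...]. A call has 1 to 20 rows; each row shifts and turns the commanded pose from where the row before left it; what a row does not reach is not made up. A row lasts 1/12 s, in which the tool goes at most 41.7 mm and 7.16 degrees, less where a joint would pass 70% of its speed; a pose out of reach is approached as far as the arm can. A call with a gripper value outside its range is refused whole. The fingers move at their own pace and stop on an object; the grip force is fixed at half the most. Time passes only in rows, so rows that do not move let the fingers close. It gives the time, the measured TCP pose, the force and the opening at its end, in the units of the state.
- ctrl.read_state(): the state, without advancing time (a new reading comes with each control period).
- ctrl.get_image(name): name is "side" or "top"; returns the picture (420x560x3 uint8, blue, green, red); there is no depth.
- ctrl.calibration(name): a dict with "fovy" (degrees; the focal length in pixels is half the picture's height over the tangent of half this angle, whatever the lens; pixels are square), "cx", "cy" (the principal point, pixels), "k1" (the pictures are not rectified: a ray, as slopes to the right and down, at radius r is drawn at 1 + k1 r^2 times it, then the intrinsics apply), "cam_to_world" (4x4, takes a point from camera to world coordinates). Camera axes: x right, y up, looking along -z (the intrinsics and any distortion apply to the point x, -y, -z); pixel columns grow to the right and rows downward; lengths in mm; the calibration is good to about 2 mm. A picture is of the moment at which its call begins. calibration takes no time and is no camera call.
- ctrl.finish_job(): hands the job in, once; it reports no verdict.
Trained networks look in the newest picture that a camera, given by its name, has taken for a name from the list of things; names that differ only in an ending like _2 or _b are one class to them, and where a whole thing is asked for, a point or a joint stands for the part that bears it (a point fixed in the world has none). Each returns a list of dicts, best first, with "conf" (0 to 1); they miss things now and then, are a little off and sometimes report something else, mostly with a low value. They report only what shows in the picture. A call takes as long as a camera call.
- ctrl.spot_in(label, camera): "centre" ([x, y, z] in mm, in world coordinates, good to about 4 mm: the middle of the surface that is visible of it).
The state is a dict: "clock": time; "qpos": joint angles; "qd": joint speeds; "tau": joint torques, N m; "eef_pos": TCP position; "tool_rot": TCP orientation; "force": force on the tool from outside, world axes, zero at the start; "torque": the same for the moment, N m; "width": finger opening in mm.
Only numpy, scipy, OpenCV 4.12 (cv2) and the standard library are available. Lean on these libraries where they do the work, as an engineer would, in place of code of your own. Each camera call takes 0.05 s, during which the arm holds its last target.

## Working session

There is one attempt and no reset: what is moved stays moved. The work goes in short steps, Python scripts to look and compute and a tool call to move; the robot and the scene stay as the last step left them, time stands still between calls to the robot, and variables do not carry over. Pictures are saved under pics/ and viewed, and the job is handed in when it is done.

Besides the shell and the picture viewer there is one more tool, called after "Emit:" in YAML: its name, and indented under it one key for each argument. arm_command: Moves the arm, as the interface text tells. Its arguments: {"type":"object","properties":{"series":{"type":"array"}},"required":["series"]}

```bash
ls; mkdir -p pics
cat > h.py <<'E'
import numpy as np, cv2
from cell import ctrl
def save(cam,name):
    im=ctrl.get_image(cam); cv2.imwrite(f'pics/{name}.png',im); return im
def K(cam):
    c=ctrl.calibration(cam); f=210/np.tan(np.radians(c['fovy'])/2)
    return f,c['cx'],c['cy'],c['k1'],np.array(c['cam_to_world'])
def px2world(cam,u,v,z):
    f,cx,cy,k1,T=K(cam)
    d=np.array([(u-cx)/f,(v-cy)/f]); s=d.copy()
    for _ in range(30): s=d/(1+k1*(s@s))
    r=T[:3,:3]@np.array([s[0],-s[1],-1.]); o=T[:3,3]
    return o+r*(z-o[2])/r[2]
def w2px(cam,p):
    f,cx,cy,k1,T=K(cam)
    q=T[:3,:3].T@(np.array(p,float)-T[:3,3]); s=np.array([q[0],-q[1]])/-q[2]
    s=s*(1+k1*(s@s)); return s*f+[cx,cy]
E
python3 - <<'E'
from h import *
s=ctrl.read_state()
for k,v in s.items(): print(k,np.round(v,3))
for c in ('side','top'):
    print(c,[np.round(x,3) for x in K(c)]); save(c,c+'0')
for n in ['pot_a','carrier','tray','bar_grip','beaker','bottle','spray','dish','coverbox','tile','bar_left','pocket_1','seat','hook_left']:
    for cam in ('top','side'):
        try: print(n,cam,[(np.round(d['centre']).tolist(),round(d['conf'],2)) for d in ctrl.spot_in(n,cam)])
        except Exception as e: print(n,cam,e)
E
```

```text
pics
clock 0.0
qpos [ 1.18   0.629  0.038  1.518 -0.027  0.996 -0.02 ]
qd [ 0.002 -0.    -0.001  0.001  0.    -0.001 -0.002]
tau [ 0.0000e+00 -5.6341e+01  1.2270e+00 -1.9344e+01  1.1000e-02  1.1000e-02
  0.0000e+00]
eef_pos [ 207.258 -615.407  230.392]
tool_rot [-1.556  1.569  1.91 ]
force [-0.013 -0.112  0.307]
torque [-0.038  0.007 -0.063]
width 85.622
side [np.float64(390.836), np.float64(280.349), np.float64(208.892), np.float64(-0.047), array([[ 8.90000e-01,  3.14000e-01, -3.30000e-01,  3.17229e+02],
       [-4.55000e-01,  6.26000e-01, -6.33000e-01, -5.55558e+02],
       [ 8.00000e-03,  7.14000e-01,  7.01000e-01,  7.55034e+02],
       [ 0.00000e+00,  0.00000e+00,  0.00000e+00,  1.00000e+00]])]
top [np.float64(411.692), np.float64(280.045), np.float64(206.78), np.float64(-0.118), array([[ 2.600000e-02,  9.940000e-01, -1.060000e-01,  5.038650e+02],
       [-1.000000e+00,  2.600000e-02, -6.000000e-03,  5.031700e+01],
       [-3.000000e-03,  1.060000e-01,  9.940000e-01,  1.111969e+03],
       [ 0.000000e+00,  0.000000e+00,  0.000000e+00,  1.000000e+00]])]
pot_a top it knows: bar_gri
[... 1173 characters left out ...]
p [([455.0, -341.0, 7.0], 0.59), ([519.0, -143.0, 22.0], 0.55)]
coverbox side [([516.0, -148.0, 26.0], 0.79), ([632.0, 3.0, 24.0], 0.48)]
tile top [([663.0, 408.0, 8.0], 0.89), ([733.0, -291.0, 88.0], 0.47), ([786.0, 151.0, 117.0], 0.35)]
tile side [([667.0, 423.0, 7.0], 0.78), ([508.0, 443.0, 64.0], 0.33)]
bar_left top [([456.0, 19.0, 4.0], 0.85)]
bar_left side [([454.0, 2.0, 11.0], 0.81)]
pocket_1 top [([639.0, 9.0, 8.0], 0.78)]
pocket_1 side [([633.0, 5.0, 23.0], 0.59), ([470.0, -306.0, 8.0], 0.22)]
seat top [([634.0, 7.0, 9.0], 0.91)]
seat side [([632.0, 2.0, 25.0], 0.93), ([630.0, 120.0, 94.0], 0.38)]
hook_left top [([629.0, 9.0, 8.0], 0.4)]
hook_left side [([631.0, 120.0, 94.0], 0.67)]
```

View pics/top0.png

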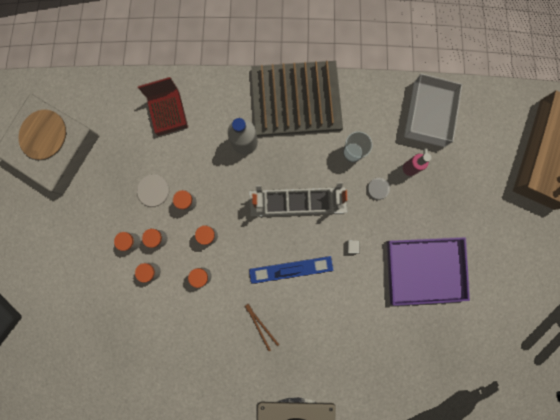

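View pics/side0.png

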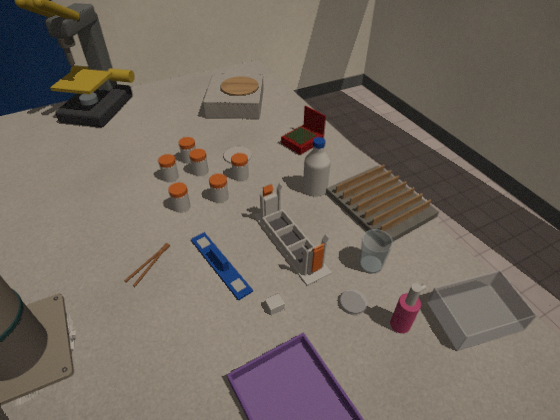

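Run:
```python
from h import *
for cam in ('top','side'):
  print(cam,[(np.round(d['centre']).tolist(),round(d['conf'],2)) for d in ctrl.spot_in('pot_a_mid',cam)])
```

```text
top [([633.0, 305.0, 74.0], 0.91)]
side [([627.0, 289.0, 50.0], 0.92)]
```

Top picture: six orange caps at (183,200), (205,236), (151,238), (124,241), (145,273), (198,278). The carrier is around (300,201) with hooks near (257,200) and (343,197), the bar is around (291,270), and the tray is around (428,271). I'll measure these.

```bash
cat >> h.py <<'E'
def caps(im,cam,z=70,amin=60):
    hsv=cv2.cvtColor(im,cv2.COLOR_BGR2HSV)
    m=((hsv[...,0]<12)|(hsv[...,0]>174))&(hsv[...,1]>150)&(hsv[...,2]>90)
    n,l,st,c=cv2.connectedComponentsWithStats(m.astype(np.uint8))
    out=[]
    for i in range(1,n):
        if st[i,4]>=amin:
            out.append((st[i,4],np.round(c[i],1).tolist(),st[i,2:4].tolist(),np.round(px2world(cam,*c[i],z)[:2],1).tolist()))
    return out
E
python3 - <<'E'
from h import *
t=cv2.imread('pics/top0.png'); s=cv2.imread('pics/side0.png')
for r in caps(t,'top',amin=20): print('top',r)
for r in caps(s,'side',z=64,amin=20): print('side',r)
cv2.imwrite('pics/c1.png',cv2.resize(t[180:300,230:360],None,fx=6,fy=5.0*1.0,interpolation=cv2.INTER_CUBIC)) 
cv2.imwrite('pics/c2.png',cv2.resize(s[170:300,180:340],None,fx=4.6,fy=4.6,interpolation=cv2.INTER_CUBIC))
E
```

```text
top (np.int32(306), [167.9, 110.2], [36, 42], [865.1, 361.2])
top (np.int32(263), [182.2, 199.5], [18, 18], [627.3, 308.6])
top (np.int32(28), [254.0, 199.2], [3, 10], [632.8, 123.5])
top (np.int32(271), [204.3, 234.8], [19, 19], [538.4, 247.1])
top (np.int32(265), [151.3, 237.8], [18, 18], [526.7, 383.9])
top (np.int32(263), [123.3, 241.1], [18, 19], [515.8, 457.7])
top (np.int32(271), [144.2, 272.5], [19, 18], [437.8, 398.1])
top (np.int32(276), [197.5, 277.6], [19, 19], [430.0, 260.0])
side (np.int32(26), [316.6, 134.3], [12, 6], [896.5, 315.7])
side (np.int32(90), [299.1, 141.9], [30, 14], [827.0, 304.0])
side (np.int32(115), [186.9, 142.9], [16, 12], [518.1, 453.0])
side (np.int32(124), [198.1, 154.7], [16, 13], [529.4, 379.7])
side (np.int32(127), [239.3, 159.1], [17, 13], [629.7, 305.8])
side (np.int32(123), [166.9, 160.4], [17, 12], [439.9, 394.2])
side (np.int32(152), [218.0, 180.4], [18, 14], [540.8, 243.7])
side (np.int32(156), [177.7, 189.7], [18, 15], [431.5, 256.1])
side (np.int32(58), [267.5, 189.4], [10, 10], [645.4, 150.1])
side (np.int32(174), [317.5, 258.5], [12, 26], [644.5, -109.6])
```

View pics/c1.png

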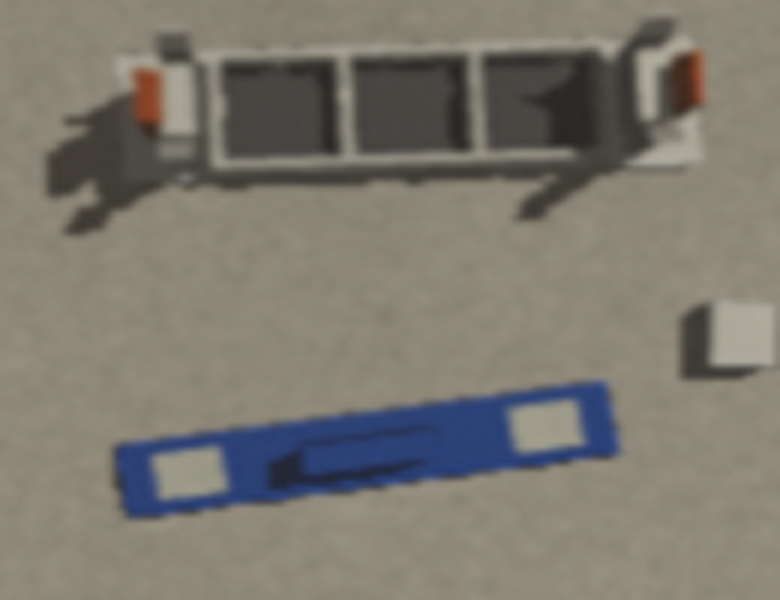

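View pics/c2.png

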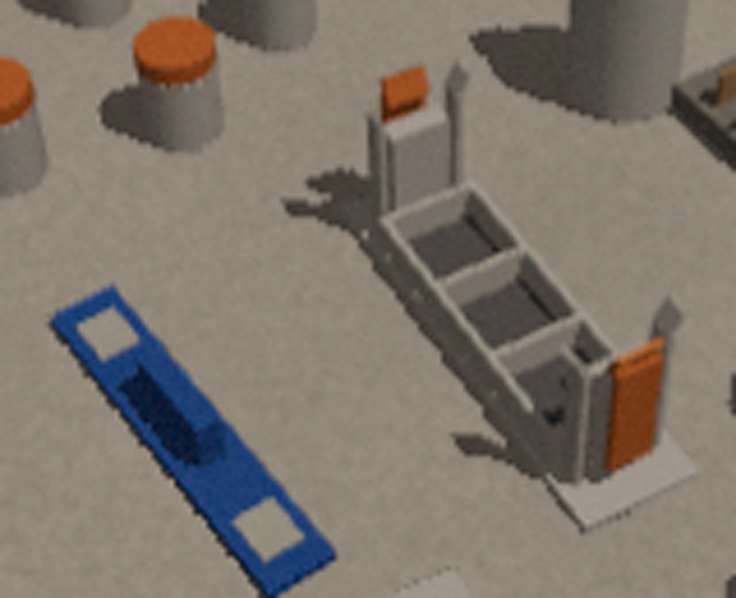

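```bash
cat >> h.py <<'E'
from scipy.spatial.transform import Rotation as Rn
def st(n=1):
    s=ctrl.read_state(); R=Rn.from_euler('xyz',s['tool_rot']).as_matrix()
    y=R[:,1]; a=np.degrees(np.arctan2(y[1],y[0]))
    print('t %.2f pos %s jawdir %.1f deg tilt %s F %s w %.1f'%(s['clock'],np.round(s['eef_pos'],1),a,np.round(np.degrees(R[:2,0]),1),np.round(s['force'],2),s['width']))
    return s
E
python3 - <<'E'
from h import *
for i in range(2): st()
print(ctrl.read_state()['qpos'])
t=cv2.imread('pics/top0.png')
c=cv2.resize(t[185:220,240:355],None,fx=6.9,fy=6.9,interpolation=cv2.INTER_CUBIC)
cv2.imwrite('pics/c3.png',c); 
c=cv2.resize(t[225:315,375:480],None,fx=6,fy=6,interpolation=cv2.INTER_CUBIC)
cv2.imwrite('pics/c4.png',c)
E
```

```text
t 1.50 pos [ 207.5 -616.   231.4] jawdir -71.4 deg tilt [ 0. -0.] F [-0.65  0.74  1.14] w 85.3
t 1.50 pos [ 207.5 -616.   231.4] jawdir -71.4 deg tilt [ 0. -0.] F [-0.65  0.74  1.14] w 85.3
[ 1.18017255  0.62834202  0.03850173  1.51738463 -0.02698646  0.99630353
 -0.02000804]
```

View pics/c3.png

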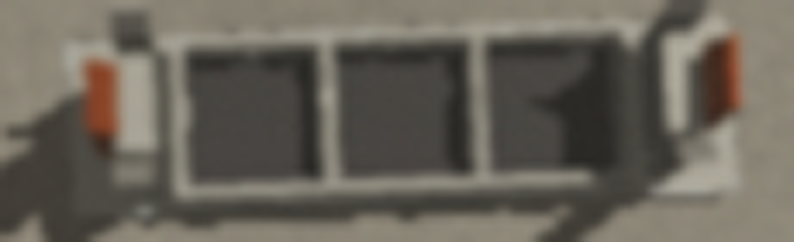

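View pics/c4.png

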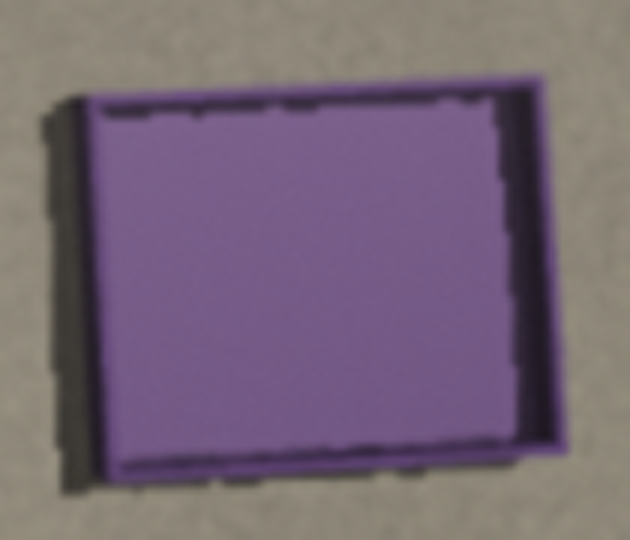

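```bash
cat > fitc.py <<'E'
from h import *
from scipy.optimize import minimize
from scipy.ndimage import map_coordinates, gaussian_filter
def rimpts():
    P=[]
    for y in (-87,-29,29,87):
        for x in np.linspace(-29,29,30): P.append((x,y))
    for x in (-29,29):
        for y in np.linspace(-87,87,90): P.append((x,y))
    return np.array(P,float)
def inpts():
    P=[]
    for c in (-58,0,58):
        for x in np.linspace(-23,23,10):
            for y in np.linspace(-23,23,10): P.append((x,c+y))
    return np.array(P,float)
R=rimpts(); I=inpts()
def proj(cam,pts,p,z):
    c,s=np.cos(p[2]),np.sin(p[2])
    return np.array([w2px(cam,(p[0]+c*x-s*y,p[1]+s*x+c*y,z)) for x,y in pts])
def fit(cam,im,p0):
    g=cv2.cvtColor(im,cv2.COLOR_BGR2GRAY).astype(float)
    f=lambda pts:map_coordinates(g,[pts[:,1],pts[:,0]],order=1)
    cost=lambda q:-(f(proj(cam,R,(q[0],q[1],q[2]/100),30)).mean())+0.5*f(proj(cam,I,(q[0],q[1],q[2]/100),10)).mean()
    best=None
    for dx in (-6,0,6):
        for dy in (-6,0,6):
            r=minimize(cost,[p0[0]+dx,p0[1]+dy,p0[2]*100],method='Nelder-Mead',options=dict(initial_simplex=np.array([p0[0]+dx,p0[1]+dy,p0[2]*100])+np.array([[0,0,0],[4,0,0],[0,4,0],[0,0,4]])))
            if best is None or r.fun<best.fun: best=r
    return best.x[0],best.x[1],best.x[2]/100,best.fun
if __name__=='__main__':
    for cam in ('top','side'):
        im=cv2.imread(f'pics/{cam}0.png')
        p=fit(cam,im,(634,5,0.03)); print(cam,np.round(p,3))
        o=cv2.resize(im,None,fx=5,fy=5,interpolation=cv2.INTER_CUBIC)
        def line(pts,z,col):
            q=((proj(cam,pts,p,z)+.5)*5).astype(int); cv2.polylines(o,[q.reshape(-1,1,2)],False,col,1)
        for y in(-87,-29,29,87): line([(-29,y),(29,y)],30,(0,255,0))
        for x in(-29,29): line([(x,-87),(x,87)],30,(0,255,0))
        line([(-35,-131),(35,-131),(35,131),(-35,131),(-35,-131)],0,(255,255,0))
        for s in (-1,1): line([(-18,s*94),(18,s*94),(18,s*108),(-18,s*108),(-18,s*94)],80,(255,0,255))
        cen=(proj(cam,[(0,0)],p,30)[0]*5).astype(int)
        cv2.imwrite(f'pics/fit_{cam}.png',o[max(0,cen[1]-290):cen[1]+290,max(0,cen[0]-390):cen[0]+390])
E
python3 fitc.py
```

```text
Traceback (most recent call last):
  File "fitc.py", line 34, in <module>
    p=fit(cam,im,(634,5,0.03)); print(cam,np.round(p,3))
  File "fitc.py", line 28, in fit
    r=minimize(cost,[p0[0]+dx,p0[1]+dy,p0[2]*100],method='Nelder-Mead',options=dict(initial_simplex=np.array([p0[0]+dx,p0[1]+dy,p0[2]*100])+np.array([[0,0,0],[4,0,0],[0,4,0],[0,0,4]])))
  File "fitc.py", line 24, in <lambda>
    cost=lambda q:-(f(proj(cam,R,(q[0],q[1],q[2]/100),30)).mean())+0.5*f(proj(cam,I,(q[0],q[1],q[2]/100),10)).mean()
                                                                         ~~~~^^^^^^^^^^^^^^^^^^^^^^^^^^^^^^^
  File "fitc.py", line 20, in proj
    return np.array([w2px(cam,(p[0]+c*x-s*y,p[1]+s*x+c*y,z)) for x,y in pts])
                     ~~~~^^^^^^^^^^^^^^^^^^^^^^^^^^^^^^^^^^^
  File "h.py", line 15, in w2px
    f,cx,cy,k1,T=K(cam)
                 ~^^^^^
  File "h.py", line 6, in K
    c=ctrl.calibration(cam); f=210/np.tan(np.radians(c['fovy'])/2)
ValueError: time passes only in moves, steps and waits
```

```bash
python3 - <<'E'
import pickle
from cell import ctrl
pickle.dump({c:ctrl.calibration(c) for c in('top','side')},open('cal.pkl','wb'))
print(ctrl.read_state()['clock'])
s=open('h.py').read()
s=s.replace("def K(cam):\n    c=ctrl.calibration(cam)","import pickle\nCAL=pickle.load(open('cal.pkl','rb'))\ndef K(cam):\n    c=CAL[cam]")
s+='''
def w2pxv(cam,P):
    f,cx,cy,k1,T=K(cam)
    q=(np.asarray(P,float)-T[:3,3])@T[:3,:3]; s=np.stack([q[:,0],-q[:,1]],1)/-q[:,2:]
    s=s*(1+k1*(s**2).sum(1,keepdims=True)); return s*f+[cx,cy]
'''
open('h.py','w').write(s)
t=open('fitc.py').read()
t=t.replace("return np.array([w2px(cam,(p[0]+c*x-s*y,p[1]+s*x+c*y,z)) for x,y in pts])","pts=np.asarray(pts,float);x,y=pts.T;return w2pxv(cam,np.stack([p[0]+c*x-s*y,p[1]+s*x+c*y,z+0*x],1))")
open('fitc.py','w').write(t)
E
python3 fitc.py
```

```text
1.5
top [ 6.38674e+02  9.21100e+00  6.50000e-02 -9.65890e+01]
side [ 6.38734e+02  7.08400e+00  6.00000e-02 -8.54300e+01]
```

View pics/fit_top.png

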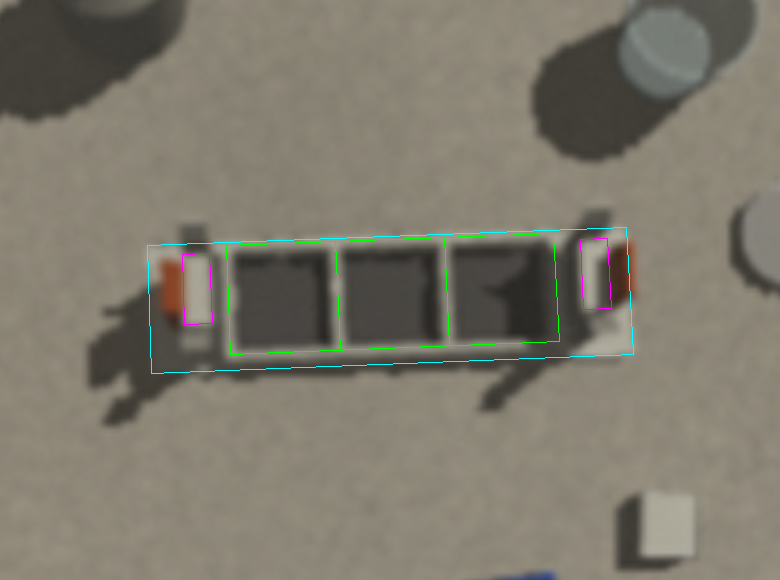

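View pics/fit_side.png

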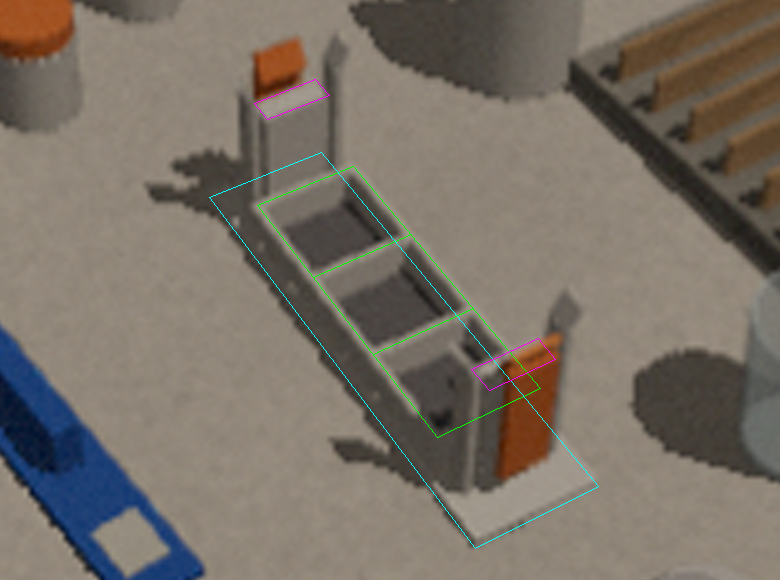

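The fitted carrier outline matches both views: x≈638.7, y≈8, yaw≈3.6°. Next I'll approach the pot at (540,246) with the jaws along y.

Emit:
arm_command:
  series:
    - [1, 2.5, 3, 0, 0, 0, -0.75]
    - [1, 2.5, 3, 0, 0, 0, -0.75]
    - [1, 2.5, 3, 0, 0, 0, -0.75]
    - [1, 2.5, 3, 0, 0, 0, -0.75]
    - [1, 2.5, 3, 0, 0, 0, -0.75]
    - [1, 2.5, 3, 0, 0, 0, -0.75]
    - [1, 2.5, 3, 0, 0, 0, -0.75]
    - [1, 2.5, 3, 0, 0, 0, -0.75]
    - [1, 2.5, 3, 0, 0, 0, -0.75]
    - [1, 2.5, 3, 0, 0, 0, -0.75]
    - [1, 2.5, 3, 0, 0, 0, -0.75]
    - [1, 2.5, 3, 0, 0, 0, -0.75]
    - [1, 2.5, 3, 0, 0, 0, -0.75]
    - [1, 2.5, 3, 0, 0, 0, -0.75]
    - [1, -0.15, 3.7, 0, 0, 0, -0.75]
    - [1, -0.15, 3.7, 0, 0, 0, -0.75]
    - [1, -0.15, 3.7, 0, 0, 0, -0.75]
    - [1, -0.15, 3.7, 0, 0, 0, -0.75]
    - [1, -0.15, 3.7, 0, 0, 0, -0.75]
    - [1, -0.15, 3.7, 0, 0, 0, -0.75]

```text
clock: 3.17
eef_pos: [548.2, 27.7, 231.5]
tool_rot: [-3.137, 1.57, 0.067]
force: [0.2, 0.1, 0.8]
width: 85.4
```

Emit:
arm_command:
  series:
    - [1, -0.13, 3.63, 0, 0, 0, 0]
    - [1, -0.13, 3.63, 0, 0, 0, 0]
    - [1, -0.13, 3.63, 0, 0, 0, 0]
    - [1, -0.13, 3.63, 0, 0, 0, 0]
    - [1, -0.13, 3.63, 0, 0, 0, 0]
    - [1, -0.13, 3.63, -1.5, 0, 0, 0]
    - [1, 0, 0, -3.5, 0, 0, 0]
    - [1, 0, 0, -3.5, 0, 0, 0]
    - [1, 0, 0, -2.5, 0, 0, 0]
    - [1, 0, 0, -0.5, 0, 0, 0]

```text
clock: 4.0
eef_pos: [537.6, 242.8, 112.0]
tool_rot: [0.401, 1.563, -2.677]
force: [-0.9, -0.9, -0.8]
width: 85.7
```

Run:
```python
from h import *
st(); save('side','s1'); im=save('top','t1'); s=cv2.imread('pics/s1.png')
cv2.imwrite('pics/s1c.png',cv2.resize(s[60:260,100:300],None,fx=3,fy=3,interpolation=cv2.INTER_CUBIC))
st()
```

```text
t 4.00 pos [537.6 242.8 112. ] jawdir -86.3 deg tilt [-0.4 -0.2] F [-0.92 -0.91 -0.82] w 85.7
t 4.10 pos [540.1 243.4 115.5] jawdir -86.4 deg tilt [-0.1 -0.1] F [-0.14  0.02  0.51] w 85.4
```

View pics/s1c.png

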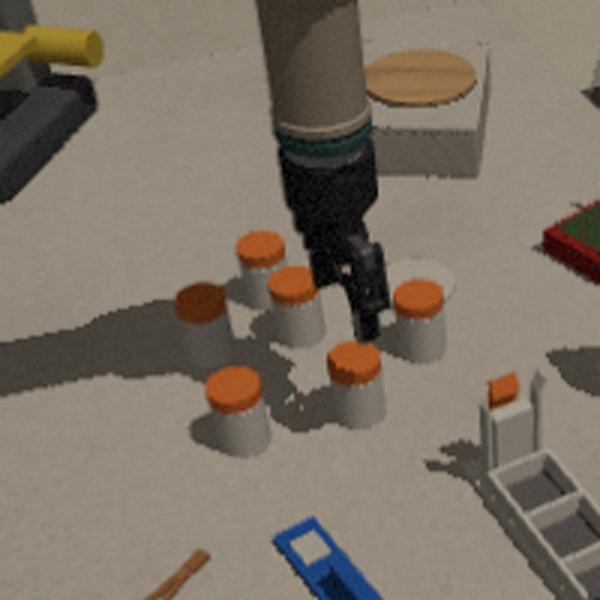

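Emit:
arm_command:
  series:
    - [1, 0, 0.2, -3, 0, 0, 0]
    - [1, 0, 0, -3, 0, 0, 0]
    - [1, 0, 0, -2, 0, 0, 0]
    - [1, 0, 0, -0.5, 0, 0, 0]
    - [0.3, 0, 0, 0, 0, 0, 0]
    - [0.3, 0, 0, 0, 0, 0, 0]
    - [0.3, 0, 0, 0, 0, 0, 0]
    - [0.3, 0, 0, 0, 0, 0, 0]
    - [0.3, 0, 0, 0, 0, 0, 0]
    - [0.3, 0, 0, 0, 0, 0, 0]

```text
clock: 4.93
eef_pos: [542.4, 246.6, 33.7]
tool_rot: [-2.751, 1.566, 0.453]
force: [-0.7, 0.1, 7.0]
width: 47.8
```

Run:
```python
from h import *
st()
```

```text
t 4.93 pos [542.4 246.6  33.7] jawdir -86.4 deg tilt [0.2 0.1] F [-0.7   0.08  6.96] w 47.8
```

Emit:
arm_command:
  series:
    - [0.3, 0, 0, 1, 0, 0, 0]
    - [0.3, 0, 0, 1, 0, 0, 0]
    - [0.3, 0, 0, 1, 0, 0, 0]
    - [0.3, 0, 0, 0, 0, 0, 0]
    - [0.3, 0, 0, 0, 0, 0, 0]
    - [0.3, 0, 0, 0, 0, 0, 0]
    - [0.3, 0, 0, 0, 0, 0, 0]

```text
clock: 5.52
eef_pos: [540.3, 245.6, 61.0]
tool_rot: [0.388, 1.57, -2.691]
force: [0.4, 0.1, -1.2]
width: 47.7
```

```bash
cat >> h.py <<'E'
def heft(n=8,sv=None):
    F=[];P=[]
    for i in range(n):
        im=ctrl.get_image('side' if i%2 else 'top'); 
        if sv and i<2: cv2.imwrite(f"pics/{sv}_{'side' if i%2 else 'top'}.png",im)
        s=ctrl.read_state(); F.append(s['force']); P.append(s['eef_pos'])
    F=np.array(F); print('heft F mean',F.mean(0).round(2),'sem',(F.std(0)/n**.5).round(2),'pos',np.mean(P,0).round(1),'sd',np.std(P,0).round(2))
    st()
E
python3 - <<'E'
from h import *
heft(8,'p1')
s=cv2.imread('pics/p1_side.png')
cv2.imwrite('pics/s1c.png',cv2.resize(s[60:260,100:300],None,fx=3,fy=3,interpolation=cv2.INTER_CUBIC))
E
```

```text
heft F mean [-0.2  -0.04 -0.17] sem [0.12 0.21 0.26] pos [540.4 245.7  60.9] sd [0.12 0.05 0.12]
t 5.92 pos [540.5 245.7  61.1] jawdir -86.4 deg tilt [-0. -0.] F [-0.56  0.57  0.27] w 47.5
```

View pics/s1c.png

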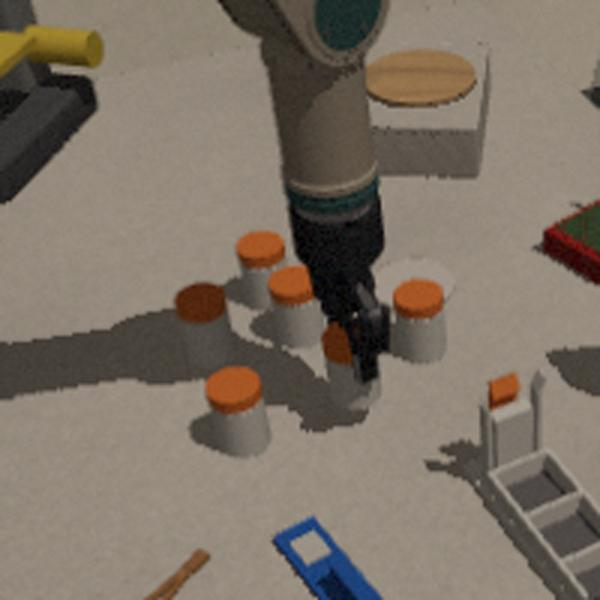

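This pot is empty: Fz ≈ -0.2 N, about 0.5 N below the free reading. Now I'll get the tray pose.

Run:
```python
from h import *
C=[(88,98),(543,80),(567,450),(108,483)]
W=np.array([px2world('top',375+u/6-.5,225+v/6-.5,30)[:2] for u,v in C]); print(W.round(0)); c=W.mean(0); print('c',c.round(1))
d=W[0]+W[3]-W[1]-W[2]; yaw=np.arctan2(-d[0],d[1]); print('yaw',np.degrees(yaw), [np.linalg.norm(W[i]-W[(i+1)%4]).round() for i in range(4)])
R=np.array([[np.cos(yaw),-np.sin(yaw)],[np.sin(yaw),np.cos(yaw)]])
for x in (-42,42):
    for y in (-62,0,62): print((x,y),(c+R@[x,y]).round(1))
```

```text
[[ 536. -234.]
 [ 548. -442.]
 [ 384. -453.]
 [ 369. -244.]]
c [ 459.4 -343.2]
yaw 3.7780644949777935 [np.float64(209.0), np.float64(165.0), np.float64(209.0), np.float64(168.0)]
(-42, -62) [ 421.6 -407.8]
(-42, 0) [ 417.5 -345.9]
(-42, 62) [ 413.4 -284.1]
(42, -62) [ 505.4 -402.3]
(42, 0) [ 501.3 -340.4]
(42, 62) [ 497.2 -278.5]
```

Emit:
arm_command:
  series:
    - [0.3, 0, 0, 3.9, 0, 0, 0]
    - [0.3, 0, 0, 3.9, 0, 0, 0]
    - [0.3, -0.22, -4.05, 0.2, 0, 0, 5.6]
    - [0.3, -0.22, -4.05, 0.2, 0, 0, 5.6]
    - [0.3, -0.22, -4.05, 0.2, 0, 0, 5.6]
    - [0.3, -0.22, -4.05, 0.2, 0, 0, 5.6]
    - [0.3, -0.22, -4.05, 0.2, 0, 0, 5.6]
    - [0.3, -0.22, -4.05, 0.2, 0, 0, 5.6]
    - [0.3, -0.22, -4.05, 0.2, 0, 0, 5.6]
    - [0.3, -0.22, -4.05, 0.2, 0, 0, 5.6]
    - [0.3, -0.22, -4.05, 0.2, 0, 0, 5.6]
    - [0.3, -0.22, -4.05, 0.2, 0, 0, 5.6]
    - [0.3, -0.22, -4.05, 0.2, 0, 0, 5.6]
    - [0.3, -0.22, -4.05, 0.2, 0, 0, 5.6]
    - [0.3, -0.22, -4.05, 0.2, 0, 0, 5.6]
    - [0.3, -0.22, -4.05, 0.2, 0, 0, 5.6]
    - [0.3, -0.22, -4.05, 0.2, 0, 0, 5.6]
    - [0.3, -0.22, -4.05, 0.2, 0, 0, 5.6]
    - [0.3, 0, 0, 0, 0, 0, 0]
    - [0.3, 0, 0, 0, 0, 0, 0]

```text
clock: 7.58
eef_pos: [503.4, -406.1, 170.6]
tool_rot: [-0.856, 1.57, -2.378]
force: [0.1, 1.3, -0.2]
width: 47.5
```

Run:
```python
from h import *
st()
```

```text
t 7.58 pos [ 503.4 -406.1  170.6] jawdir 2.8 deg tilt [-0. -0.] F [ 0.1   1.27 -0.19] w 47.5
```

Emit:
arm_command:
  series:
    - [0.3, 0.2, 0.3, -3.5, 0, 0, 0]
    - [0.3, 0, 0, -3.5, 0, 0, 0]
    - [0.3, 0, 0, -3.5, 0, 0, 0]
    - [0.3, 0, 0, -1.5, 0, 0, 0]
    - [0.3, 0, 0, -0.7, 0, 0, 0.8]
    - [0.3, 0, 0, 0, 0, 0, 0]
    - [0.3, 0, 0, 0, 0, 0, 0]

```text
clock: 8.17
eef_pos: [508.5, -398.5, 45.2]
tool_rot: [1.431, 1.57, -0.069]
force: [0.1, 0.7, -0.4]
width: 47.7
```

Run:
```python
from h import *
heft(2,'q1')
s=cv2.imread('pics/q1_top.png')
cv2.imwrite('pics/s1c.png',cv2.resize(s[200:350,330:530],None,fx=3,fy=3,interpolation=cv2.INTER_CUBIC))
```

```text
heft F mean [-0.27  0.49 -0.03] sem [0.22 0.04 0.4 ] pos [ 509.  -399.3   46. ] sd [0.02 0.18 0.16]
t 8.27 pos [ 509.  -399.5   46.2] jawdir 4.0 deg tilt [ 0.2 -0.1] F [ 0.05  0.54 -0.6 ] w 47.4
```

View pics/q1_side.png

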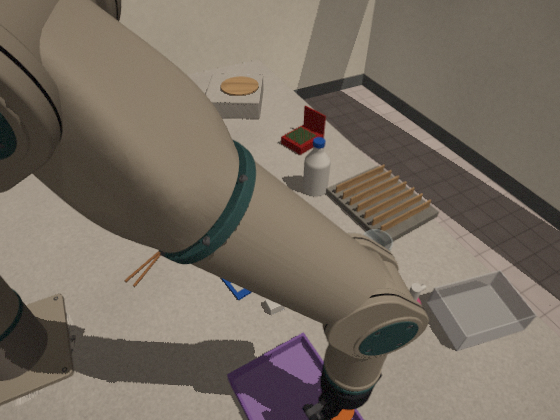

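Emit:
arm_command:
  series:
    - [0.3, 0, 0, -0.3, 0, 0, 0]
    - [0.3, 0, 0, -0.1, 0, 0, 0]
    - [0.3, 0, 0, 0, 0, 0, 0]
    - [0.3, 0, 0, 0, 0, 0, 0]

```text
clock: 8.6
eef_pos: [508.2, -399.7, 41.1]
tool_rot: [1.001, 1.569, -0.5]
force: [-0.2, -1.3, 1.2]
width: 47.8
```

Emit:
arm_command:
  series:
    - [0.75, 0, 0, 0, 0, 0, 0]
    - [0.75, 0, 0, 0, 0, 0, 0]
    - [0.75, 0, 0, 0, 0, 0, 0]
    - [0.75, 0, 0, 0.5, 0, 0, 0]
    - [0.85, 0, 0, 2, 0, 0, 0]
    - [1, 0, 0, 4, 0, 0, 0]
    - [1, 0, 0, 4, 0, 0, 0]
    - [1, -0.2, 4.1, 0, 0, 0, 0]
    - [1, -0.2, 4.1, 0, 0, 0, 0]
    - [1, -0.2, 4.1, 0, 0, 0, 0]
    - [1, -0.2, 4.1, 0, 0, 0, 0]
    - [1, -0.2, 4.1, 0, 0, 0, 0]
    - [1, -0.2, 4.1, 0, 0, 0, 0]
    - [1, -0.2, 4.1, 0, 0, 0, 0]
    - [1, -0.2, 4.1, 0, 0, 0, 0]

```text
clock: 9.85
eef_pos: [491.0, -69.5, 145.8]
tool_rot: [1.148, 1.57, -0.353]
force: [1.0, -0.5, 0.5]
width: 85.0
```

Run:
```python
from h import *
st(); im=save('top','t2'); s=save('side','s2'); st()
for r in caps(im,'top'): print('top',r)
for r in caps(im,'top',z=79): print('top79',r)
for r in caps(s,'side',z=64,amin=40): print('side',r)
```

```text
t 9.85 pos [491.  -69.5 145.8] jawdir 4.0 deg tilt [ 0. -0.] F [ 0.98 -0.45  0.53] w 85.0
t 9.95 pos [491.6 -62.4 146.3] jawdir 4.7 deg tilt [0.1 0.2] F [0.71 0.01 0.09] w 85.0
top (np.int32(389), [168.1, 110.4], [36, 43], [864.6, 360.7])
top (np.int32(261), [182.1, 199.5], [18, 18], [627.3, 308.8])
top (np.int32(262), [151.3, 237.8], [18, 18], [526.7, 383.8])
top (np.int32(263), [123.3, 241.1], [18, 19], [515.8, 457.7])
top (np.int32(260), [458.0, 253.1], [17, 19], [507.2, -404.5])
top (np.int32(269), [144.1, 272.6], [19, 18], [437.6, 398.1])
top (np.int32(275), [197.5, 277.6], [19, 19], [430.0, 260.0])
top79 (np.int32(389), [168.1, 110.4], [36, 43], [861.5, 358.0])
top79 (np.int32(261), [182.1, 199.5], [18, 18], [626.2, 306.6])
top79 (np.int32(262), [151.3, 237.8], [18, 18], [526.5, 380.9])
top79 (np.int32(263), [123.3, 241.1], [18, 19], [515.7, 454.1])
top79 (np.int32(260), [458.0, 253.1], [17, 19], [507.2, -400.6])
top79 (np.int32(269), [144.1, 272.6], [19, 18], [438.2, 395.1])
top79 (np.int32(275), [197.5, 277.6], [19, 19], [430.7, 258.2])
side (np.int32(168), [303.6, 139.0], [41, 23], [847.0, 311.4])
side (np.int32(75), [186.1, 144.2], [16, 11], [513.8, 447.3])
side (np.int32(99), [166.6, 161.0], [17, 12], [438.4, 392.1])
side (np.int32(86), [179.3, 191.3], [15, 15], [433.4, 248.0])
side (np.int32(158), [317.4, 259.1], [12, 25], [643.4, -111.0])
side (np.int32(347), [338.3, 407.6], [30, 26], [512.6, -398.9])
```

View pics/t2.png

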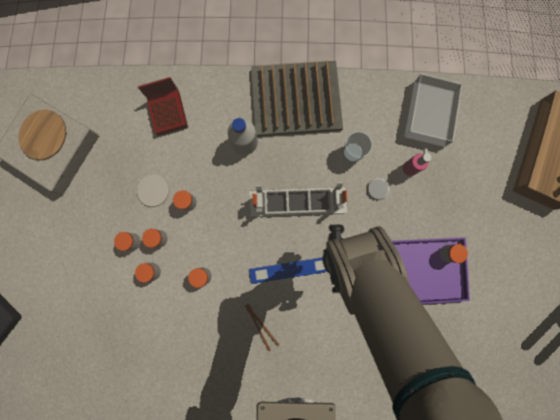

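Emit:
arm_command:
  series:
    - [1, -0.75, 4.0, 0, 0, 0, 0]
    - [1, -0.75, 4.0, 0, 0, 0, 0]
    - [1, -0.75, 4.0, 0, 0, 0, 0]
    - [1, -0.75, 4.0, 0, 0, 0, 0]
    - [1, -0.75, 4.0, 0, 0, 0, 0]
    - [1, -0.75, 4.0, 0, 0, 0, 0]
    - [1, -0.75, 4.0, 0, 0, 0, 0]
    - [1, -0.75, 4.0, 0, 0, 0, 0]
    - [1, 0, 0, 0, 0, 0, 0]
    - [1, 0, 0, 0, 0, 0, 0]

```text
clock: 10.78
eef_pos: [430.7, 251.7, 145.7]
tool_rot: [2.792, 1.569, 1.297]
force: [0.3, -0.5, -0.1]
width: 85.5
```

Run:
```python
from h import *
heft(2)
```

```text
heft F mean [ 0.63 -1.54  0.11] sem [0.04 0.55 0.52] pos [431.4 248.2 145.3] sd [0.19 0.75 0.08]
t 10.88 pos [431.6 247.5 145.2] jawdir 4.0 deg tilt [-0.  -0.1] F [ 0.58 -0.77  0.84] w 85.3
```

Emit:
arm_command:
  series:
    - [1, 0, 1.1, -2, 0, 0, 0]
    - [1, 0, 0, -3, 0, 0, 0]
    - [1, 0, 0, -3, 0, 0, 0]
    - [1, 0, 0, 0, 0, 0, 0]
    - [1, 0, 0, 0, 0, 0, 0]

```text
clock: 11.3
eef_pos: [431.2, 257.2, 64.6]
tool_rot: [-0.8, 1.567, -2.303]
force: [-0.1, 1.3, -0.6]
width: 85.6
```

Run:
```python
from h import *
heft(2)
```

```text
heft F mean [-0.39 -0.07  0.47] sem [0.03 0.32 0.01] pos [432.3 258.7  66.2] sd [0.24 0.38 0.38]
t 11.40 pos [432.5 259.1  66.5] jawdir 3.9 deg tilt [0.1 0. ] F [-0.43  0.39  0.48] w 85.5
```

Now I'll descend, grip, lift and heft.

Emit:
arm_command:
  series:
    - [1, 0, 0, -2.5, 0, 0, 0]
    - [1, 0, 0, -1, 0, 0, 0]
    - [1, 0, 0, 0, 0, 0, 0]
    - [0.3, 0, 0, 0, 0, 0, 0]
    - [0.3, 0, 0, 0, 0, 0, 0]
    - [0.3, 0, 0, 0, 0, 0, 0]
    - [0.3, 0, 0, 0, 0, 0, 0]
    - [0.3, 0, 0, 0, 0, 0, 0]
    - [0.3, 0, 0, 1, 0, 0, 0]
    - [0.3, 0, 0, 1, 0, 0, 0]
    - [0.3, 0, 0, 1, 0, 0, 0]
    - [0.3, 0, 0, 0, 0, 0, 0]
    - [0.3, 0, 0, 0, 0, 0, 0]
    - [0.3, 0, 0, 0, 0, 0, 0]

```text
clock: 12.57
eef_pos: [431.6, 259.6, 60.5]
tool_rot: [1.914, 1.571, 0.412]
force: [0.8, -0.4, -2.6]
width: 47.6
```

Run:
```python
from h import *
heft(8,'p2')
s=cv2.imread('pics/p2_side.png')
cv2.imwrite('pics/s1c.png',cv2.resize(s[60:260,100:300],None,fx=3,fy=3,interpolation=cv2.INTER_CUBIC))
```

```text
heft F mean [-0.28  0.3  -2.36] sem [0.14 0.15 0.18] pos [431.2 259.6  60. ] sd [0.06 0.08 0.09]
t 12.97 pos [431.3 259.7  60.1] jawdir 4.0 deg tilt [-0. -0.] F [-0.09 -0.47 -2.41] w 47.9
```

View pics/s1c.png

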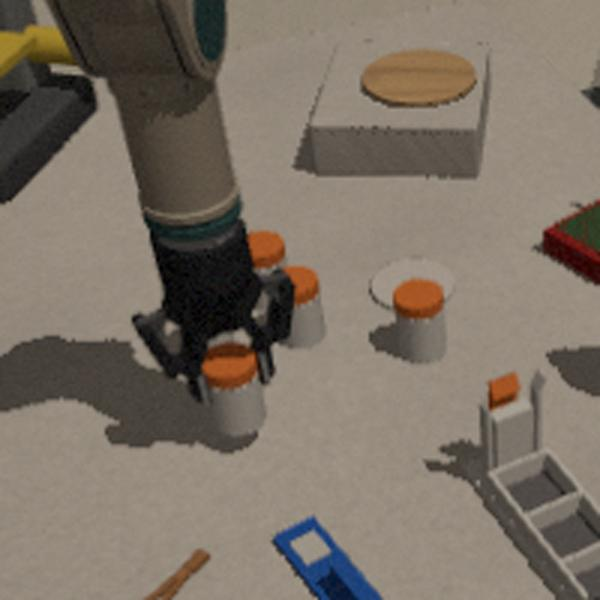

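This pot is filled: Fz ≈ -2.4 N. It goes to pocket 2.

Emit:
arm_command:
  series:
    - [0.3, 0, 0, 3.5, 0, 0, 0]
    - [0.3, 0, 0, 3.5, 0, 0, 0]
    - [0.3, 2.31, -2.77, 0.35, 0, 0, 0]
    - [0.3, 2.31, -2.77, 0.35, 0, 0, 0]
    - [0.3, 2.31, -2.77, 0.35, 0, 0, 0]
    - [0.3, 2.31, -2.77, 0.35, 0, 0, 0]
    - [0.3, 2.31, -2.77, 0.35, 0, 0, 0]
    - [0.3, 2.31, -2.77, 0.35, 0, 0, 0]
    - [0.3, 2.31, -2.77, 0.35, 0, 0, 0]
    - [0.3, 2.31, -2.77, 0.35, 0, 0, 0]
    - [0.3, 2.31, -2.77, 0.35, 0, 0, 0]
    - [0.3, 0, 0, 0, 0, 0, 0]
    - [0.3, 0, 0, 0, 0, 0, 0]
    - [0.3, 0, 0, -1, 0, 0, 0]
    - [0.3, 0, 0, -2, 0, 0, 0]
    - [0.3, 0, 0, -2, 0, 0, 0]
    - [0.3, 0, 0, 0, 0, 0, 0]
    - [0.3, 0, 0, 0, 0, 0, 0]

```text
clock: 14.47
eef_pos: [637.4, 12.0, 110.4]
tool_rot: [-1.734, 1.567, 3.051]
force: [-0.1, 0.4, -2.7]
width: 47.8
```

Run:
```python
from h import *
heft(4,'q2')
s=cv2.imread('pics/q2_side.png')
cv2.imwrite('pics/s1c.png',cv2.resize(s[120:320,200:400],None,fx=3,fy=3,interpolation=cv2.INTER_CUBIC))
```

```text
heft F mean [-0.04  0.15 -2.4 ] sem [0.34 0.26 0.32] pos [639.6  11.6 112.6] sd [0.54 0.29 0.54]
t 14.67 pos [640.1  11.2 113.1] jawdir 4.0 deg tilt [0.1 0. ] F [ 0.29 -0.67 -3.33] w 47.5
```

View pics/s1c.png

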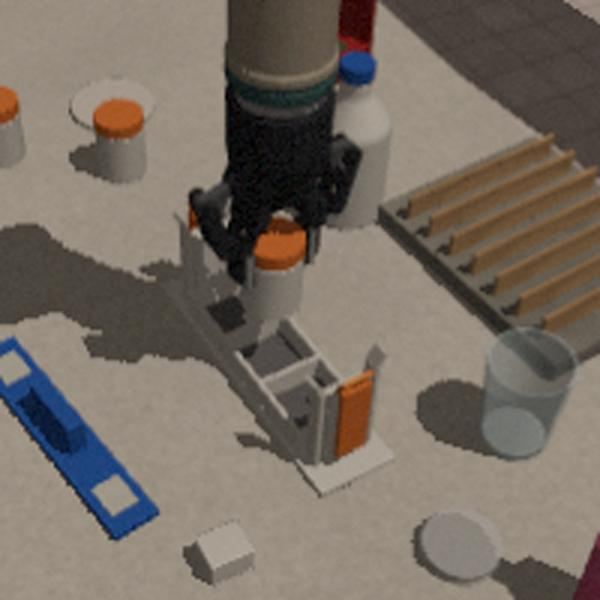

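Emit:
arm_command:
  series:
    - [0.3, -0.1, -0.1, -2.2, 0, 0, 0]
    - [0.3, 0, 0, -2, 0, 0, 0]
    - [0.3, 0, 0, -0.5, 0, 0, 0]
    - [0.3, 0, 0, 0, 0, 0, 0]
    - [0.3, 0, 0, 0, 0, 0, 0]
    - [0.3, 0, 0, 0, 0, 0, 0]

```text
clock: 15.17
eef_pos: [639.6, 9.8, 66.3]
tool_rot: [1.68, 1.568, 0.179]
force: [0.6, -0.4, -1.9]
width: 47.6
```

Run:
```python
from h import *
heft(4,'q3')
s=cv2.imread('pics/q3_side.png')
cv2.imwrite('pics/s1c.png',cv2.resize(s[170:300,220:350],None,fx=4.5,fy=4.5,interpolation=cv2.INTER_CUBIC))
```

```text
heft F mean [-0.13  0.1  -2.56] sem [0.13 0.11 0.32] pos [639.3   9.6  66.1] sd [0.21 0.1  0.21]
t 15.37 pos [639.    9.5  65.8] jawdir 4.0 deg tilt [0.1 0. ] F [-0.29  0.29 -1.82] w 47.5
```

View pics/s1c.png

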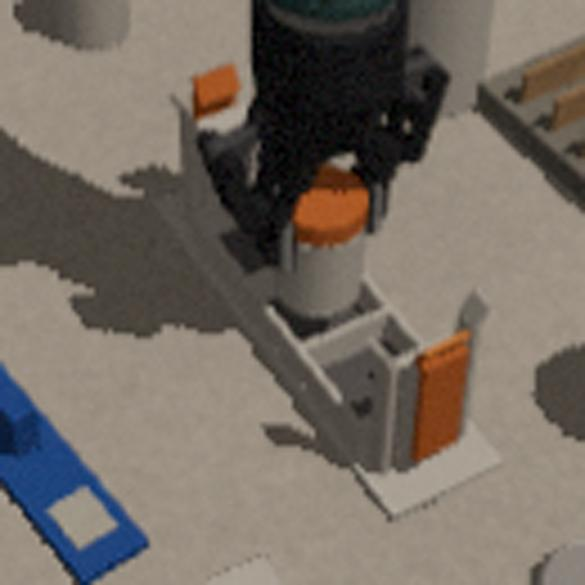

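Emit:
arm_command:
  series:
    - [0.3, 0, 0.07, -0.7, 0, 0, 0]
    - [0.3, 0, 0, -0.6, 0, 0, 0]
    - [0.3, 0, 0, -0.5, 0, 0, 0]
    - [0.3, 0, 0, -0.4, 0, 0, 0]
    - [0.3, 0, 0, 0, 0, 0, 0]
    - [0.3, 0, 0, 0, 0, 0, 0]
    - [0.3, 0, 0, 0, 0, 0, 0]

```text
clock: 15.95
eef_pos: [638.4, 10.3, 42.8]
tool_rot: [-3.055, 1.571, 1.727]
force: [-0.2, 0.8, -2.8]
width: 47.4
```

Run:
```python
from h import *
heft(3,'q4')
s=cv2.imread('pics/q4_side.png')
cv2.imwrite('pics/s1c.png',cv2.resize(s[170:300,220:350],None,fx=4.5,fy=4.5,interpolation=cv2.INTER_CUBIC))
```

```text
heft F mean [ 0.22  0.28 -2.06] sem [0.08 0.08 0.2 ] pos [638.5  10.2  43. ] sd [0.02 0.02 0.05]
t 16.10 pos [638.5  10.2  43. ] jawdir 4.0 deg tilt [0. 0.] F [ 0.23  0.34 -2.51] w 47.5
```

View pics/s1c.png

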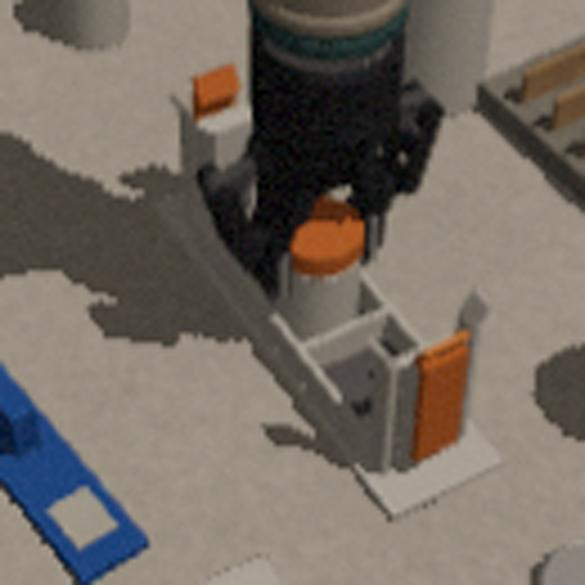

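It's inside the pocket with no side force. I'll lower it the rest of the way and release.

Emit:
arm_command:
  series:
    - [0.3, 0, 0, -0.25, 0, 0, 0]
    - [0.3, 0, 0, -0.15, 0, 0, 0]
    - [0.3, 0, 0, 0, 0, 0, 0]
    - [0.3, 0, 0, 0, 0, 0, 0]
    - [0.8, 0, 0, 0, 0, 0, 0]
    - [0.8, 0, 0, 0, 0, 0, 0]
    - [0.8, 0, 0, 0, 0, 0, 0]
    - [0.9, 0, 0, 0.5, 0, 0, 0]
    - [1, 0, 0, 2.5, 0, 0, 0]
    - [1, 0, 0, 4, 0, 0, 0]
    - [1, 0, 0, 4, 0, 0, 0]
    - [1, -1.5, 3.5, 0, 0, 0, 0]
    - [1, -1.5, 3.5, 0, 0, 0, 0]
    - [1, -1.5, 3.5, 0, 0, 0, 0]
    - [1, 0, 3.5, 0, 0, 0, 0]
    - [1, 0, 3.5, 0, 0, 0, 0]
    - [1, 0, 0, 0, 0, 0, 0]

```text
clock: 17.52
eef_pos: [591.8, 196.4, 150.4]
tool_rot: [2.872, 1.562, 1.382]
force: [-0.5, 2.0, -0.4]
width: 85.5
```

Run:
```python
from h import *
heft(2,'q5')
im=cv2.imread('pics/q5_top.png');s=cv2.imread('pics/q5_side.png')
for r in caps(im,'top'): print('top',r)
for r in caps(im,'top',z=76): print('top76',r[3])
for r in caps(s,'side',z=64,amin=40): print('side',r)
for r in caps(s,'side',z=70,amin=40): print('side70',r[3])
cv2.imwrite('pics/s1c.png',cv2.resize(s[170:300,220:350],None,fx=4.5,fy=4.5,interpolation=cv2.INTER_CUBIC))
cv2.imwrite('pics/t1c.png',cv2.resize(im[170:230,240:360],None,fx=6,fy=6,interpolation=cv2.INTER_CUBIC))
```

```text
heft F mean [-0.98 -0.73 -0.25] sem [0.09 0.42 0.12] pos [592.6 189.6 149.6] sd [0.27 1.97 0.25]
t 17.62 pos [592.8 187.7 149.4] jawdir 4.2 deg tilt [0.  0.1] F [-1.11 -1.33 -0.42] w 85.4
top (np.int32(405), [168.1, 110.6], [38, 43], [864.0, 360.6])
top (np.int32(271), [298.2, 198.7], [19, 19], [636.9, 10.9])
top (np.int32(225), [150.8, 236.5], [18, 17], [529.8, 385.3])
top (np.int32(264), [123.3, 241.1], [18, 19], [515.7, 457.7])
top (np.int32(261), [457.9, 253.1], [18, 19], [507.2, -404.3])
top76 [861.9, 358.8]
top76 [636.1, 11.2]
top76 [529.7, 383.4]
top76 [515.7, 455.3]
top76 [507.2, -401.7]
side (np.int32(149), [303.4, 138.9], [40, 23], [847.0, 312.5])
side (np.int32(93), [186.6, 143.2], [16, 11], [516.7, 451.8])
side (np.int32(70), [199.0, 154.7], [16, 12], [531.9, 378.8])
side (np.int32(106), [239.2, 159.9], [17, 13], [627.9, 302.2])
side (np.int32(54), [267.6, 189.5], [10, 10], [645.5, 149.4])
side (np.int32(171), [290.0, 224.0], [20, 17], [639.5, 11.7])
side (np.int32(159), [317.7, 258.2], [11, 24], [645.3, -109.0])
side (np.int32(448), [337.8, 407.7], [30, 26], [511.6, -398.7])
side70 [842.4, 304.9]
side70 [515.0, 443.1]
side70 [530.0, 370.6]
side70 [625.2, 294.7]
side70 [642.7, 143.3]
side70 [636.7, 6.8]
side70 [642.5, -112.9]
side70 [509.9, -400.1]
```

View pics/s1c.png

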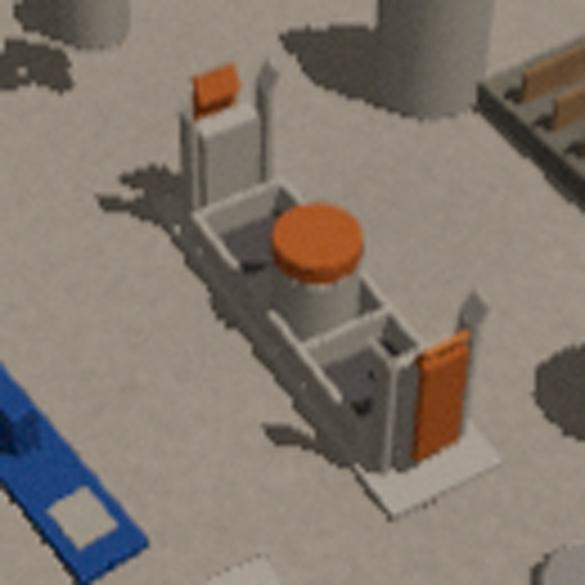

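View pics/t1c.png

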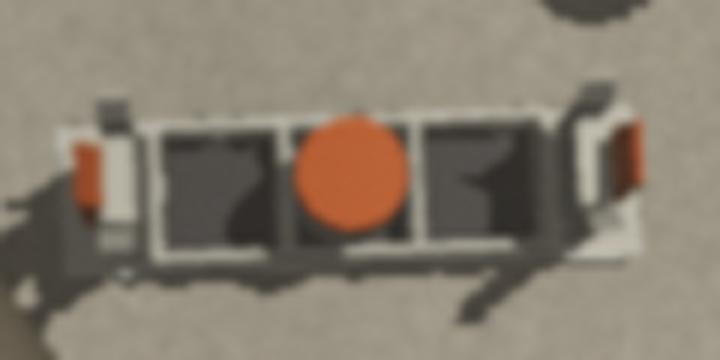

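The pot stands in the middle of pocket 2: cap at top crop (351,173), level. The next one is the pot at about (629,307.5).

Emit:
arm_command:
  series:
    - [1, 0.9, 3.0, 0, 0, 0, 0]
    - [1, 0.9, 3.0, 0, 0, 0, 0]
    - [1, 0.9, 3.0, 0, 0, 0, 0]
    - [1, 0.9, 3.0, -2, 0, 0, 0]
    - [1, 0, 0, -3, 0, 0, 0]
    - [1, 0, 0, 0, 0, 0, 0]
    - [1, 0, 0, 0, 0, 0, 0]
    - [1, 0, 0, 0, 0, 0, 0]

```text
clock: 18.28
eef_pos: [630.6, 303.0, 99.7]
tool_rot: [0.684, 1.569, -0.82]
force: [0.7, 0.4, 0.9]
width: 85.5
```

Run:
```python
from h import *
heft(3)
```

```text
heft F mean [-0.31 -0.1  -0.01] sem [0.2  0.2  0.25] pos [630.9 303.8 100.7] sd [0.06 0.31 0.16]
t 18.43 pos [630.9 304.2 100.8] jawdir 3.9 deg tilt [0.2 0. ] F [-0.39  0.31  0.03] w 85.2
```

Emit:
arm_command:
  series:
    - [1, -0.15, 0.3, -2.8, 0, 0, 0]
    - [1, 0, 0, -2.8, 0, 0, 0]
    - [1, 0, 0, -1.4, 0, 0, 0]
    - [1, 0, 0, 0, 0, 0, 0]
    - [0.3, 0, 0, 0, 0, 0, 0]
    - [0.3, 0, 0, 0, 0, 0, 0]
    - [0.3, 0, 0, 0, 0, 0, 0]
    - [0.3, 0, 0, 0, 0, 0, 0]
    - [0.3, 0, 0, 0, 0, 0, 0]
    - [0.3, 0, 0, 1, 0, 0, 0]
    - [0.3, 0, 0, 1, 0, 0, 0]
    - [0.3, 0, 0, 1, 0, 0, 0]
    - [0.3, 0, 0, 0, 0, 0, 0]
    - [0.3, 0, 0, 0, 0, 0, 0]
    - [0.3, 0, 0, 0, 0, 0, 0]

```text
clock: 19.68
eef_pos: [627.7, 308.0, 58.8]
tool_rot: [-0.525, 1.571, -2.026]
force: [-0.3, -0.0, -0.1]
width: 47.5
```

Run:
```python
from h import *
heft(8,'p3')
s=cv2.imread('pics/p3_side.png')
cv2.imwrite('pics/s1c.png',cv2.resize(s[60:260,100:300],None,fx=3,fy=3,interpolation=cv2.INTER_CUBIC))
```

```text
heft F mean [-0.01  0.09 -0.24] sem [0.17 0.18 0.1 ] pos [627.5 308.   58.3] sd [0.09 0.11 0.13]
t 20.08 pos [627.7 308.1  58.5] jawdir 4.0 deg tilt [-0. -0.] F [-0.24  0.55 -0.51] w 47.3
```

View pics/s1c.png

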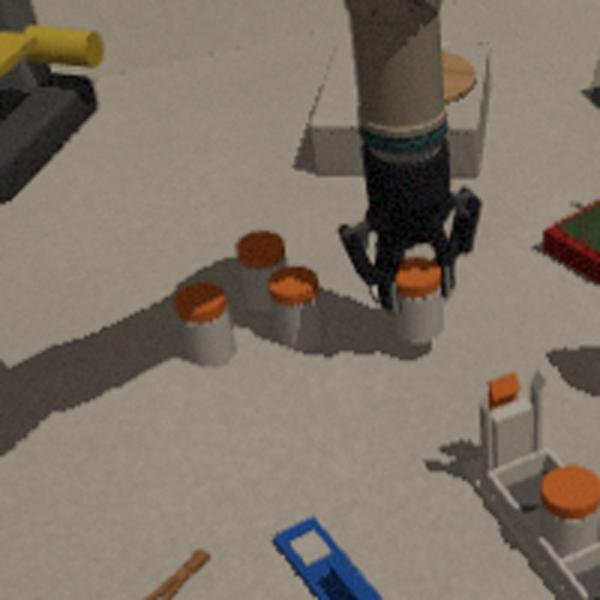

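Empty. This one goes to the tray at (502,-338).

Emit:
arm_command:
  series:
    - [0.3, 0, 0, 3.6, 0, 0, 0]
    - [0.3, 0, 0, 3.6, 0, 0, 0]
    - [0.3, -0.74, -3.8, 0.17, 0, 0, 0]
    - [0.3, -0.74, -3.8, 0.17, 0, 0, 0]
    - [0.3, -0.74, -3.8, 0.17, 0, 0, 0]
    - [0.3, -0.74, -3.8, 0.17, 0, 0, 0]
    - [0.3, -0.74, -3.8, 0.17, 0, 0, 0]
    - [0.3, -0.74, -3.8, 0.17, 0, 0, 0]
    - [0.3, -0.74, -3.8, 0.17, 0, 0, 0]
    - [0.3, -0.74, -3.8, 0.17, 0, 0, 0]
    - [0.3, -0.74, -3.8, 0.17, 0, 0, 0]
    - [0.3, -0.74, -3.8, 0.17, 0, 0, 0]
    - [0.3, -0.74, -3.8, 0.17, 0, 0, 0]
    - [0.3, -0.74, -3.8, 0.17, 0, 0, 0]
    - [0.3, -0.74, -3.8, 0.17, 0, 0, 0]
    - [0.3, -0.74, -3.8, 0.17, 0, 0, 0]
    - [0.3, -0.74, -3.8, 0.17, 0, 0, 0]
    - [0.3, -0.74, -3.8, 0.17, 0, 0, 0]
    - [0.3, -0.74, -3.8, 0.17, 0, 0, 0]
    - [0.3, 0, 0, 0, 0, 0, 0]

```text
clock: 21.75
eef_pos: [498.1, -349.2, 159.4]
tool_rot: [-0.302, 1.563, -1.816]
force: [-0.1, -1.5, -1.4]
width: 47.9
```

Emit:
arm_command:
  series:
    - [0.3, 0, 0, -1, 0, 0, 0]
    - [0.3, 0, 0, -2.5, 0, 0, 0]
    - [0.3, 0, 0, -2.5, 0, 0, 0]
    - [0.3, 0, 0, 0, 0, 0, 0]
    - [0.3, 0, 0, 0, 0, 0, 0]
    - [0.3, 0, 0, 0, 0, 0, 0]

```text
clock: 22.25
eef_pos: [503.1, -336.8, 100.4]
tool_rot: [1.741, 1.57, 0.242]
force: [0.8, 0.7, 0.5]
width: 47.8
```

Run:
```python
from h import *
heft(3)
```

```text
heft F mean [ 0.08 -0.31  0.28] sem [0.26 0.15 0.22] pos [ 503.3 -337.6  101.1] sd [0.09 0.23 0.1 ]
t 22.40 pos [ 503.2 -337.9  101.2] jawdir 4.0 deg tilt [ 0.1 -0.1] F [-0.37 -0.12 -0.14] w 47.7
```

Emit:
arm_command:
  series:
    - [0.3, 0, 0, -2.5, 0, 0, 0]
    - [0.3, 0, 0, -2.2, 0, 0, 0]
    - [0.3, 0, 0, -1.2, 0, 0, 0]
    - [0.3, 0, 0, -0.3, 0, 0, 0]
    - [0.3, 0, 0, 0, 0, 0, 0]
    - [0.3, 0, 0, 0, 0, 0, 0]
    - [0.75, 0, 0, 0, 0, 0, 0]
    - [0.75, 0, 0, 0, 0, 0, 0]
    - [0.75, 0, 0, 0, 0, 0, 0]
    - [0.75, 0, 0, 0.5, 0, 0, 0]
    - [0.85, 0, 0, 2, 0, 0, 0]
    - [1, 0, 0, 4, 0, 0, 0]
    - [1, 0, 0, 4, 0, 0, 0]
    - [1, -0.5, 4, 0, 0, 0, 0]
    - [1, -0.5, 4, 0, 0, 0, 0]
    - [1, -0.5, 4, 0, 0, 0, 0]
    - [1, -0.5, 4, 0, 0, 0, 0]
    - [1, -0.5, 4, 0, 0, 0, 0]
    - [1, -0.5, 4, 0, 0, 0, 0]
    - [1, -0.5, 4, 0, 0, 0, 0]

```text
clock: 24.07
eef_pos: [466.8, -56.1, 143.4]
tool_rot: [1.406, 1.569, -0.095]
force: [0.7, 0.7, 0.8]
width: 85.6
```

Run:
```python
from h import *
st();im=save('top','t5'); s=save('side','s5'); st()
for r in caps(im,'top'): print('top',r)
for r in caps(s,'side',z=64,amin=40): print('side',r)
```

```text
t 24.07 pos [466.8 -56.1 143.4] jawdir 4.0 deg tilt [ 0.1 -0. ] F [0.71 0.72 0.79] w 85.6
t 24.17 pos [466.9 -49.8 143.9] jawdir 4.7 deg tilt [0.1 0.2] F [ 0.05  0.6  -0.3 ] w 85.1
top (np.int32(389), [168.1, 110.3], [38, 42], [864.9, 360.7])
top (np.int32(272), [298.2, 198.7], [19, 19], [636.9, 10.9])
top (np.int32(262), [151.3, 237.8], [18, 18], [526.7, 383.8])
top (np.int32(261), [123.2, 241.0], [18, 19], [516.0, 457.7])
top (np.int32(261), [458.0, 253.0], [17, 19], [507.3, -404.5])
top (np.int32(269), [433.4, 254.9], [18, 19], [501.6, -338.8])
top (np.int32(271), [144.2, 272.5], [19, 18], [437.8, 398.1])
side (np.int32(173), [303.6, 139.2], [42, 25], [846.5, 310.6])
side (np.int32(76), [186.6, 143.9], [16, 10], [515.8, 448.1])
side (np.int32(90), [167.3, 160.9], [16, 12], [440.3, 391.5])
side (np.int32(126), [289.0, 225.1], [20, 17], [635.5, 9.6])
side (np.int32(161), [317.6, 258.6], [12, 25], [644.5, -110.1])
side (np.int32(341), [315.2, 376.6], [28, 30], [504.7, -335.9])
side (np.int32(360), [337.8, 407.6], [30, 26], [511.8, -398.6])
```

View pics/t5.png

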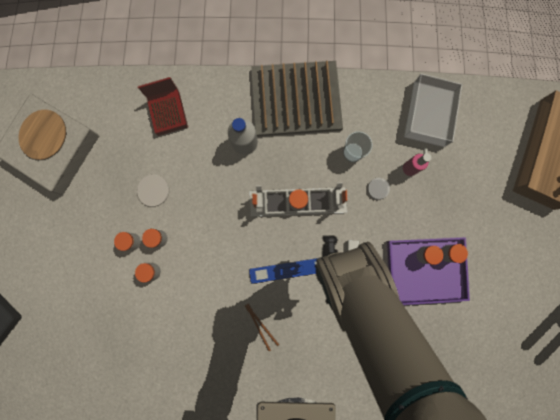

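Emit:
arm_command:
  series:
    - [1, -0.25, 4.1, 0, 0, 0, 0]
    - [1, -0.25, 4.1, 0, 0, 0, 0]
    - [1, -0.25, 4.1, 0, 0, 0, 0]
    - [1, -0.25, 4.1, 0, 0, 0, 0]
    - [1, -0.25, 4.1, 0, 0, 0, 0]
    - [1, -0.25, 4.1, 0, 0, 0, 0]
    - [1, -0.25, 4.1, 0, 0, 0, 0]
    - [1, -0.25, 4.1, 0, 0, 0, 0]
    - [1, -0.25, 4.1, 0, 0, 0, 0]
    - [1, -0.25, 4.1, 0, 0, 0, 0]
    - [1, -0.25, 4.1, 0, 0, 0, 0]
    - [1, 0, 0, 0, 0, 0, 0]
    - [1, 0, 0, -1.5, 0, 0, 0]
    - [1, 0, 0, -2.5, 0, 0, 0]
    - [1, 0, 0, 0, 0, 0, 0]
    - [1, 0, 0, 0, 0, 0, 0]
    - [1, 0, 0, 0, 0, 0, 0]

```text
clock: 25.58
eef_pos: [440.1, 393.2, 103.7]
tool_rot: [2.416, 1.57, 0.914]
force: [-0.2, 0.5, 0.2]
width: 85.5
```

Run:
```python
from h import *
heft(3)
```

```text
heft F mean [-0.23  0.05 -0.35] sem [0.16 0.44 0.23] pos [440.4 393.6 104.1] sd [0.03 0.06 0.05]
t 25.73 pos [440.3 393.6 104.1] jawdir 4.0 deg tilt [0.1 0.1] F [ 0.14 -1.04 -0.57] w 85.5
```

Emit:
arm_command:
  series:
    - [1, -0.1, 0.26, -3, 0, 0, 0]
    - [1, 0, 0, -2.8, 0, 0, 0]
    - [1, 0, 0, -1.5, 0, 0, 0]
    - [1, 0, 0, 0, 0, 0, 0]
    - [0.3, 0, 0, 0, 0, 0, 0]
    - [0.3, 0, 0, 0, 0, 0, 0]
    - [0.3, 0, 0, 0, 0, 0, 0]
    - [0.3, 0, 0, 0, 0, 0, 0]
    - [0.3, 0, 0, 0, 0, 0, 0]
    - [0.3, 0, 0, 1, 0, 0, 0]
    - [0.3, 0, 0, 1, 0, 0, 0]
    - [0.3, 0, 0, 1, 0, 0, 0]
    - [0.3, 0, 0, 0, 0, 0, 0]
    - [0.3, 0, 0, 0, 0, 0, 0]
    - [0.3, 0, 0, 0, 0, 0, 0]

```text
clock: 26.98
eef_pos: [438.6, 395.6, 59.8]
tool_rot: [0.825, 1.571, -0.676]
force: [-0.2, 0.1, -2.5]
width: 47.9
```

Run:
```python
from h import *
heft(8,'p4')
s=cv2.imread('pics/p4_side.png')
cv2.imwrite('pics/s1c.png',cv2.resize(s[60:260,100:300],None,fx=3,fy=3,interpolation=cv2.INTER_CUBIC))
```

```text
heft F mean [-0.27 -0.12 -2.54] sem [0.17 0.08 0.08] pos [438.3 395.5  59.3] sd [0.06 0.12 0.1 ]
t 27.38 pos [438.4 395.7  59.4] jawdir 4.0 deg tilt [-0. -0.] F [-0.62  0.06 -2.38] w 47.4
```

View pics/s1c.png

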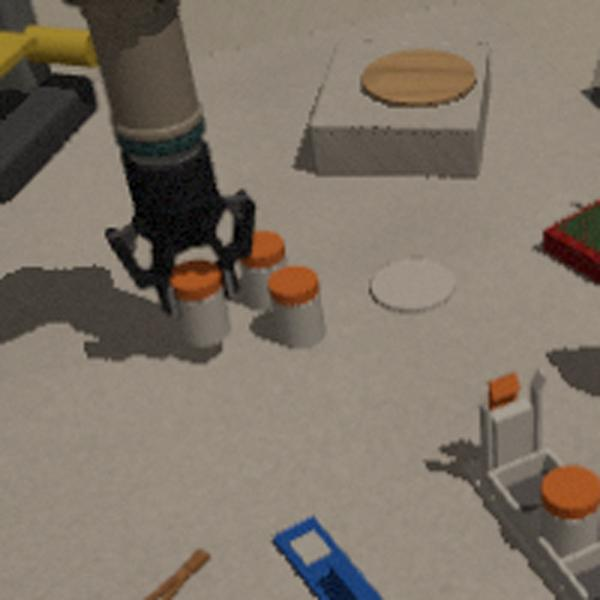

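Filled: Fz ≈ -2.5 N. This one goes to pocket 3.

Emit:
arm_command:
  series:
    - [0.3, 0, 0, 3.5, 0, 0, 0]
    - [0.3, 0, 0, 3.5, 0, 0, 0]
    - [0.3, 1.575, -3.425, 0.25, 0, 0, 0]
    - [0.3, 1.575, -3.425, 0.25, 0, 0, 0]
    - [0.3, 1.575, -3.425, 0.25, 0, 0, 0]
    - [0.3, 1.575, -3.425, 0.25, 0, 0, 0]
    - [0.3, 1.575, -3.425, 0.25, 0, 0, 0]
    - [0.3, 1.575, -3.425, 0.25, 0, 0, 0]
    - [0.3, 1.575, -3.425, 0.25, 0, 0, 0]
    - [0.3, 1.575, -3.425, 0.25, 0, 0, 0]
    - [0.3, 1.575, -3.425, 0.25, 0, 0, 0]
    - [0.3, 1.575, -3.425, 0.25, 0, 0, 0]
    - [0.3, 1.575, -3.425, 0.25, 0, 0, 0]
    - [0.3, 1.575, -3.425, 0.25, 0, 0, 0]
    - [0.3, 1.575, -3.425, 0.25, 0, 0, 0]
    - [0.3, 0, 0, 0, 0, 0, 0]
    - [0.3, 0, 0, 0, 0, 0, 0]
    - [0.3, 0, 0, -1, 0, 0, 0]
    - [0.3, 0, 0, -2, 0, 0, 0]
    - [0.3, 0, 0, 0, 0, 0, 0]

```text
clock: 29.05
eef_pos: [640.0, -47.5, 128.4]
tool_rot: [-1.788, 1.564, 2.998]
force: [-1.2, 0.5, -3.6]
width: 47.7
```

Emit:
arm_command:
  series:
    - [0.3, 0, 0, 0, 0, 0, 0]
    - [0.3, 0, 0, 0, 0, 0, 0]
    - [0.3, 0, 0, 0, 0, 0, 0]

```text
clock: 29.3
eef_pos: [643.8, -48.5, 133.0]
tool_rot: [1.72, 1.569, 0.22]
force: [0.2, -0.1, -3.1]
width: 47.5
```

Run:
```python
from h import *
heft(3,'q6')
s=cv2.imread('pics/q6_side.png')
cv2.imwrite('pics/s1c.png',cv2.resize(s[160:300,230:370],None,fx=4.2,fy=4.2,interpolation=cv2.INTER_CUBIC))
```

```text
heft F mean [-0.38 -0.74 -2.38] sem [0.29 0.21 0.34] pos [643.8 -49.  133.1] sd [0.05 0.18 0.05]
t 29.45 pos [643.8 -49.2 133. ] jawdir 4.0 deg tilt [ 0.1 -0. ] F [-1.02 -1.12 -3.15] w 47.6
```

View pics/s1c.png

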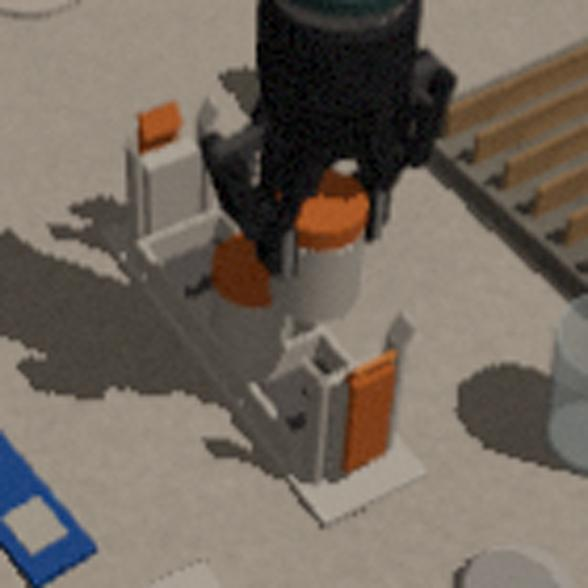

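Emit:
arm_command:
  series:
    - [0.3, -0.05, -0.05, -2.5, 0, 0, 0]
    - [0.3, 0, 0, -2.5, 0, 0, 0]
    - [0.3, 0, 0, -1.7, 0, 0, 0]
    - [0.3, 0, 0, 0, 0, 0, 0]
    - [0.3, 0, 0, 0, 0, 0, 0]
    - [0.3, 0, 0, 0, 0, 0, 0]
    - [0.3, 0, 0, 0, 0, 0, 0]

```text
clock: 30.03
eef_pos: [644.2, -49.8, 67.0]
tool_rot: [1.536, 1.568, 0.035]
force: [0.3, -0.5, -2.4]
width: 47.6
```

Run:
```python
from h import *
heft(3,'q7')
s=cv2.imread('pics/q7_side.png')
cv2.imwrite('pics/s1c.png',cv2.resize(s[160:300,230:370],None,fx=4.2,fy=4.2,interpolation=cv2.INTER_CUBIC))
```

```text
heft F mean [-0.11  0.23 -2.81] sem [0.27 0.19 0.12] pos [643.8 -50.   66.7] sd [0.19 0.06 0.18]
t 30.18 pos [643.6 -50.   66.5] jawdir 4.0 deg tilt [ 0.1 -0. ] F [ 0.36 -0.23 -2.74] w 47.2
```

View pics/s1c.png

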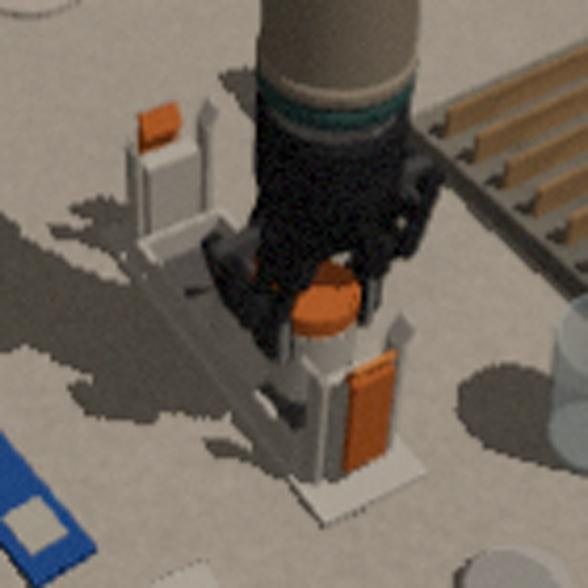

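Next I'll lower it in gentle steps and watch the force.

Emit:
arm_command:
  series:
    - [0.3, -0.05, 0, -0.7, 0, 0, 0]
    - [0.3, 0, 0, -0.6, 0, 0, 0]
    - [0.3, 0, 0, -0.5, 0, 0, 0]
    - [0.3, 0, 0, -0.5, 0, 0, 0]
    - [0.3, 0, 0, 0, 0, 0, 0]
    - [0.3, 0, 0, 0, 0, 0, 0]
    - [0.3, 0, 0, 0, 0, 0, 0]

```text
clock: 30.77
eef_pos: [642.3, -49.9, 42.2]
tool_rot: [-2.659, 1.571, 2.123]
force: [0.2, -0.6, -2.7]
width: 47.9
```

Run:
```python
from h import *
heft(3,'q8')
```

```text
heft F mean [-0.21 -0.01 -2.2 ] sem [0.19 0.31 0.05] pos [642.5 -49.9  42.4] sd [0.04 0.03 0.06]
t 30.92 pos [642.5 -49.9  42.4] jawdir 4.0 deg tilt [0. 0.] F [ 0.23 -0.19 -2.08] w 47.5
```

Emit:
arm_command:
  series:
    - [0.3, 0, 0, -0.25, 0, 0, 0]
    - [0.3, 0, 0, -0.1, 0, 0, 0]
    - [0.3, 0, 0, 0, 0, 0, 0]
    - [0.3, 0, 0, 0, 0, 0, 0]
    - [0.8, 0, 0, 0, 0, 0, 0]
    - [0.8, 0, 0, 0, 0, 0, 0]
    - [0.8, 0, 0, 0, 0, 0, 0]
    - [0.9, 0, 0, 0.5, 0, 0, 0]
    - [1, 0, 0, 2.5, 0, 0, 0]
    - [1, 0, 0, 4, 0, 0, 0]
    - [1, 0, 0, 4, 0, 0, 0]
    - [1, -1.5, 3.5, 0, 0, 0, 0]
    - [1, -1.5, 3.5, 0, 0, 0, 0]
    - [1, -1.5, 3.5, 0, 0, 0, 0]
    - [1, -1.5, 3.5, 0, 0, 0, 0]
    - [1, -1.5, 3.5, 0, 0, 0, 0]
    - [1, -1.5, 3.5, 0, 0, 0, 0]
    - [1, 0, 3.5, 0, 0, 0, 0]

```text
clock: 32.42
eef_pos: [548.8, 196.6, 149.3]
tool_rot: [-1.246, 1.568, -2.745]
force: [-0.8, -0.4, 0.4]
width: 85.2
```

Run:
```python
from h import *
heft(2,'q9')
im=cv2.imread('pics/q9_top.png');s=cv2.imread('pics/q9_side.png')
for r in caps(im,'top'): print('top',r)
for r in caps(s,'side',z=64,amin=40): print('side',r)
cv2.imwrite('pics/s1c.png',cv2.resize(s[170:300,220:350],None,fx=4.5,fy=4.5,interpolation=cv2.INTER_CUBIC))
cv2.imwrite('pics/t1c.png',cv2.resize(im[170:230,240:360],None,fx=6,fy=6,interpolation=cv2.INTER_CUBIC))
```

```text
heft F mean [-0.04  4.21  1.11] sem [0.81 2.18 0.07] pos [550.2 205.9 150.2] sd [0.52 1.68 0.05]
t 32.52 pos [550.7 204.2 150.2] jawdir 4.6 deg tilt [0.1 0.4] F [-1.18  1.13  1.01] w 85.8
top (np.int32(398), [168.1, 110.7], [37, 43], [863.9, 360.6])
top (np.int32(273), [320.8, 197.7], [19, 18], [641.1, -46.8])
top (np.int32(274), [298.3, 198.7], [19, 18], [636.9, 10.7])
top (np.int32(168), [148.7, 239.2], [14, 17], [522.9, 390.7])
top (np.int32(264), [123.3, 241.1], [18, 19], [515.7, 457.7])
top (np.int32(261), [458.0, 253.0], [17, 19], [507.3, -404.5])
top (np.int32(266), [433.4, 254.9], [19, 18], [501.6, -338.8])
side (np.int32(143), [303.5, 139.0], [40, 22], [846.8, 311.9])
side (np.int32(84), [185.0, 142.8], [12, 12], [513.2, 456.1])
side (np.int32(57), [194.7, 156.4], [11, 11], [518.1, 376.4])
side (np.int32(52), [267.6, 189.2], [10, 10], [645.8, 150.5])
side (np.int32(366), [296.6, 231.2], [34, 33], [642.5, -16.1])
side (np.int32(163), [317.6, 258.2], [11, 26], [645.1, -108.9])
side (np.int32(445), [315.0, 376.2], [28, 30], [504.8, -335.0])
side (np.int32(443), [337.9, 407.7], [30, 26], [511.9, -398.8])
```

View pics/s1c.png

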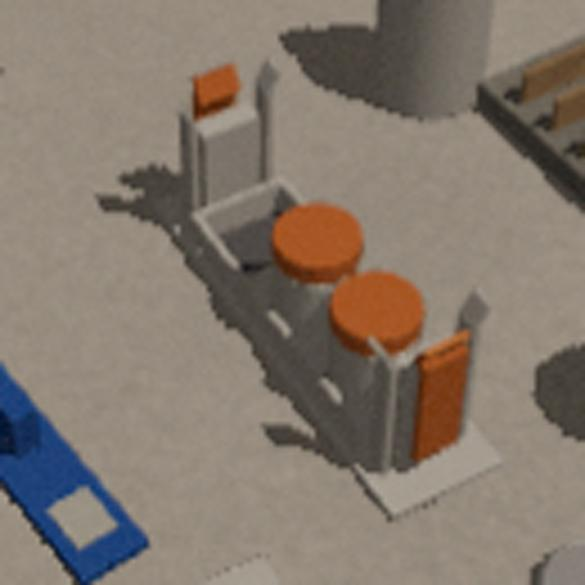

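View pics/t1c.png

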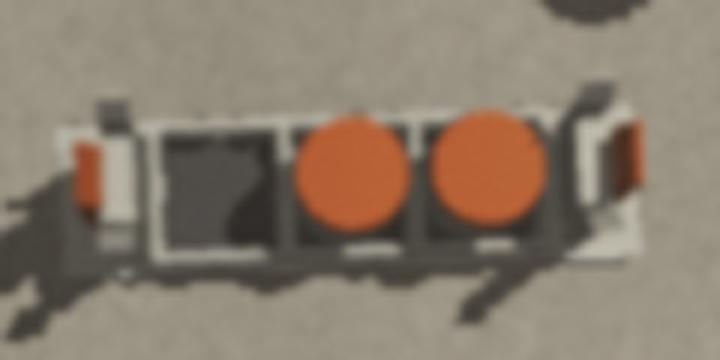

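Both stand squarely in pockets 2 and 3. The next pot is the one at about (528.3,382).

Emit:
arm_command:
  series:
    - [1, -0.48, 3.74, 0, 0, 0, 0]
    - [1, -0.48, 3.74, 0, 0, 0, 0]
    - [1, -0.48, 3.74, 0, 0, 0, 0]
    - [1, -0.48, 3.74, 0, 0, 0, 0]
    - [1, -0.48, 3.74, -1, 0, 0, 0]
    - [1, 0, 0, -3, 0, 0, 0]
    - [1, 0, 0, -1, 0, 0, 0]
    - [1, 0, 0, 0, 0, 0, 0]
    - [1, 0, 0, 0, 0, 0, 0]
    - [1, 0, 0, 0, 0, 0, 0]

```text
clock: 33.35
eef_pos: [529.9, 380.9, 100.0]
tool_rot: [1.686, 1.569, 0.183]
force: [0.5, -0.4, -0.7]
width: 85.2
```

Run:
```python
from h import *
heft(3)
```

```text
heft F mean [-0.25 -0.22 -0.1 ] sem [0.33 0.56 0.07] pos [529.8 381.4 100.3] sd [0.14 0.16 0.06]
t 33.50 pos [529.6 381.6 100.2] jawdir 3.9 deg tilt [0.1 0.1] F [-0.66 -0.84 -0.14] w 85.2
```

Emit:
arm_command:
  series:
    - [1, -0.1, 0, -3, 0, 0, 0]
    - [1, 0, 0, -2.7, 0, 0, 0]
    - [1, 0, 0, -1.3, 0, 0, 0]
    - [1, 0, 0, 0, 0, 0, 0]
    - [0.3, 0, 0, 0, 0, 0, 0]
    - [0.3, 0, 0, 0, 0, 0, 0]
    - [0.3, 0, 0, 0, 0, 0, 0]
    - [0.3, 0, 0, 0, 0, 0, 0]
    - [0.3, 0, 0, 0, 0, 0, 0]
    - [0.3, 0, 0, 1, 0, 0, 0]
    - [0.3, 0, 0, 1, 0, 0, 0]
    - [0.3, 0, 0, 1, 0, 0, 0]
    - [0.3, 0, 0, 0, 0, 0, 0]
    - [0.3, 0, 0, 0, 0, 0, 0]
    - [0.3, 0, 0, 0, 0, 0, 0]

```text
clock: 34.75
eef_pos: [527.3, 381.9, 58.8]
tool_rot: [0.77, 1.571, -0.731]
force: [0.4, -0.5, -1.0]
width: 47.6
```

Run:
```python
from h import *
heft(8,'p5')
s=cv2.imread('pics/p5_side.png')
cv2.imwrite('pics/s1c.png',cv2.resize(s[60:260,100:300],None,fx=3,fy=3,interpolation=cv2.INTER_CUBIC))
```

```text
heft F mean [-0.08 -0.31 -0.59] sem [0.15 0.11 0.1 ] pos [527.1 381.8  58.3] sd [0.07 0.1  0.11]
t 35.15 pos [527.2 381.9  58.4] jawdir 4.0 deg tilt [-0. -0.] F [ 0.39 -0.46 -0.51] w 47.9
```

View pics/s1c.png

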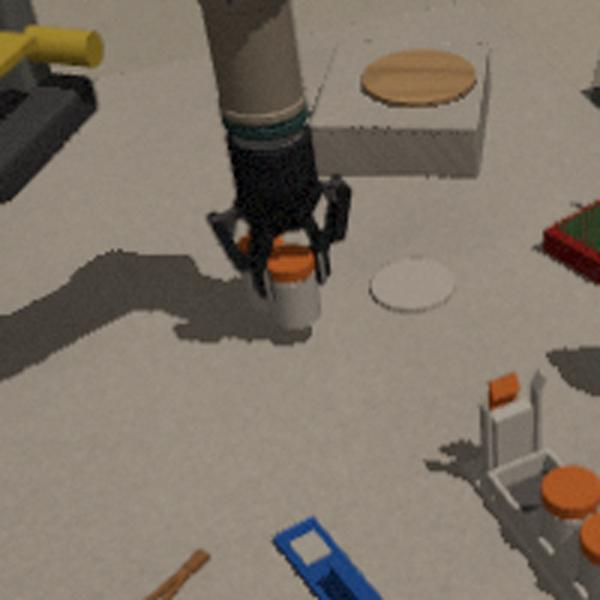

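Empty. This one goes to the tray at (497,-278).

Emit:
arm_command:
  series:
    - [0.3, 0, 0, 3.8, 0, 0, 0]
    - [0.3, 0, 0, 3.8, 0, 0, 0]
    - [0.3, -0.19, -4.12, 0, 0, 0, 0]
    - [0.3, -0.19, -4.12, 0, 0, 0, 0]
    - [0.3, -0.19, -4.12, 0, 0, 0, 0]
    - [0.3, -0.19, -4.12, 0, 0, 0, 0]
    - [0.3, -0.19, -4.12, 0, 0, 0, 0]
    - [0.3, -0.19, -4.12, 0, 0, 0, 0]
    - [0.3, -0.19, -4.12, 0, 0, 0, 0]
    - [0.3, -0.19, -4.12, 0, 0, 0, 0]
    - [0.3, -0.19, -4.12, 0, 0, 0, 0]
    - [0.3, -0.19, -4.12, 0, 0, 0, 0]
    - [0.3, -0.19, -4.12, 0, 0, 0, 0]
    - [0.3, -0.19, -4.12, 0, 0, 0, 0]
    - [0.3, -0.19, -4.12, 0, 0, 0, 0]
    - [0.3, -0.19, -4.12, 0, 0, 0, 0]
    - [0.3, -0.19, -4.12, 0, 0, 0, 0]
    - [0.3, -0.19, -4.12, 0, 0, 0, 0]
    - [0.3, 0, 0, 0, 0, 0, 0]
    - [0.3, 0, 0, 0, 0, 0, 0]

```text
clock: 36.82
eef_pos: [495.8, -280.8, 134.3]
tool_rot: [-0.415, 1.57, -1.922]
force: [-0.1, 1.3, -0.7]
width: 47.5
```

Emit:
arm_command:
  series:
    - [0.3, 0, 0, -1, 0, 0, 0]
    - [0.3, 0, 0, -2, 0, 0, 0]
    - [0.3, 0, 0, 0, 0, 0, 0]
    - [0.3, 0, 0, 0, 0, 0, 0]
    - [0.3, 0, 0, 0, 0, 0, 0]
    - [0.3, 0, 0, 0, 0, 0, 0]

```text
clock: 37.32
eef_pos: [497.7, -276.4, 105.4]
tool_rot: [1.338, 1.57, -0.161]
force: [0.3, -0.1, 0.0]
width: 47.3
```

Run:
```python
from h import *
heft(3)
```

```text
heft F mean [ 0.5   0.18 -0.52] sem [0.06 0.21 0.22] pos [ 497.5 -276.9  105.5] sd [0.1  0.17 0.03]
t 37.47 pos [ 497.4 -277.1  105.4] jawdir 4.0 deg tilt [ 0.1 -0. ] F [ 0.36 -0.21 -0.29] w 48.0
```

Emit:
arm_command:
  series:
    - [0.3, 0, 0, -2.8, 0, 0, 0]
    - [0.3, 0, 0, -2.5, 0, 0, 0]
    - [0.3, 0, 0, -1.0, 0, 0, 0]
    - [0.3, 0, 0, -0.35, 0, 0, 0]
    - [0.3, 0, 0, 0, 0, 0, 0]
    - [0.3, 0, 0, 0, 0, 0, 0]
    - [0.75, 0, 0, 0, 0, 0, 0]
    - [0.75, 0, 0, 0, 0, 0, 0]
    - [0.75, 0, 0, 0, 0, 0, 0]
    - [0.75, 0, 0, 0.5, 0, 0, 0]
    - [0.85, 0, 0, 2, 0, 0, 0]
    - [1, 0, 0, 4, 0, 0, 0]
    - [1, 0, 0, 4, 0, 0, 0]
    - [1, 0, 4, 0, 0, 0, 0]
    - [1, 0, 4, 0, 0, 0, 0]
    - [1, 0, 4, 0, 0, 0, 0]
    - [1, 0, 4, 0, 0, 0, 0]
    - [1, 0, 4, 0, 0, 0, 0]
    - [1, 0, 4, 0, 0, 0, 0]
    - [1, 0, 4, 0, 0, 0, 0]

```text
clock: 39.13
eef_pos: [496.8, 4.6, 144.0]
tool_rot: [1.429, 1.57, -0.072]
force: [-0.4, 0.1, 0.5]
width: 85.4
```

Run:
```python
from h import *
st();im=save('top','t6'); s=save('side','s6'); st()
for r in caps(im,'top'): print('top',r)
for r in caps(s,'side',z=64,amin=40): print('side',r)
```

```text
t 39.13 pos [496.8   4.6 144. ] jawdir 4.0 deg tilt [ 0.1 -0. ] F [-0.35  0.13  0.55] w 85.4
t 39.23 pos [497.5  11.9 144.6] jawdir 4.7 deg tilt [0.2 0.3] F [ 0.05 -0.13 -0.73] w 85.7
top (np.int32(392), [168.0, 110.4], [38, 42], [864.6, 361.0])
top (np.int32(279), [320.8, 197.9], [19, 19], [640.6, -46.8])
top (np.int32(277), [298.3, 198.8], [19, 19], [636.7, 10.7])
top (np.int32(256), [123.2, 241.0], [18, 17], [516.0, 457.9])
top (np.int32(261), [458.0, 253.0], [17, 19], [507.3, -404.5])
top (np.int32(269), [433.4, 254.8], [19, 19], [501.7, -338.8])
top (np.int32(278), [409.6, 256.6], [20, 18], [496.3, -276.4])
side (np.int32(154), [303.1, 138.8], [41, 23], [846.4, 313.2])
side (np.int32(87), [187.1, 143.5], [16, 11], [517.9, 449.6])
side (np.int32(50), [268.0, 189.7], [9, 11], [646.1, 148.5])
side (np.int32(144), [290.2, 224.0], [19, 18], [639.9, 11.3])
side (np.int32(69), [308.9, 239.0], [12, 18], [656.2, -50.9])
side (np.int32(57), [298.5, 239.2], [12, 14], [634.1, -40.4])
side (np.int32(172), [317.4, 258.6], [12, 25], [644.3, -109.9])
side (np.int32(317), [295.0, 348.4], [26, 27], [498.1, -273.2])
side (np.int32(388), [315.0, 376.7], [28, 30], [504.4, -335.8])
side (np.int32(398), [338.1, 407.9], [30, 26], [512.0, -399.2])
```

View pics/t6.png

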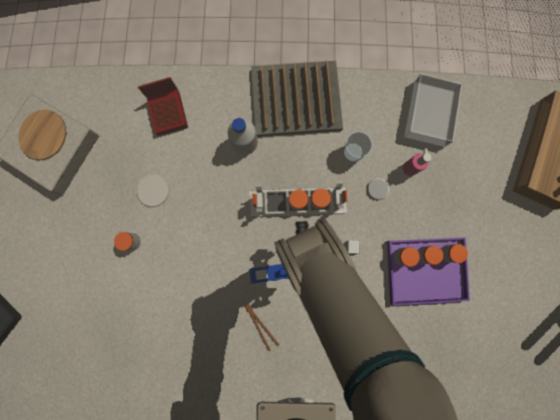

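Emit:
arm_command:
  series:
    - [1, 0.18, 4.11, 0, 0, 0, 0]
    - [1, 0.18, 4.11, 0, 0, 0, 0]
    - [1, 0.18, 4.11, 0, 0, 0, 0]
    - [1, 0.18, 4.11, 0, 0, 0, 0]
    - [1, 0.18, 4.11, 0, 0, 0, 0]
    - [1, 0.18, 4.11, 0, 0, 0, 0]
    - [1, 0.18, 4.11, 0, 0, 0, 0]
    - [1, 0.18, 4.11, 0, 0, 0, 0]
    - [1, 0.18, 4.11, 0, 0, 0, 0]
    - [1, 0.18, 4.11, 0, 0, 0, 0]
    - [1, 0.18, 4.11, 0, 0, 0, 0]
    - [1, 0, 0, 0, 0, 0, 0]
    - [1, 0, 0, -1.5, 0, 0, 0]
    - [1, 0, 0, -2.5, 0, 0, 0]
    - [1, 0, 0, 0, 0, 0, 0]
    - [1, 0, 0, 0, 0, 0, 0]
    - [1, 0, 0, 0, 0, 0, 0]
    - [1, 0, 0, 0, 0, 0, 0]

```text
clock: 40.73
eef_pos: [517.6, 455.3, 104.9]
tool_rot: [2.352, 1.568, 0.85]
force: [0.9, 0.2, 0.4]
width: 85.4
```

Run:
```python
from h import *
heft(3)
```

```text
heft F mean [ 0.06  0.32 -0.23] sem [0.27 0.33 0.33] pos [517.4 455.3 104.8] sd [0.11 0.04 0.16]
t 40.88 pos [517.3 455.3 104.6] jawdir 4.0 deg tilt [0.1 0.1] F [ 0.08  1.11 -0.31] w 85.7
```

Emit:
arm_command:
  series:
    - [1, 0, 0, -3, 0, 0, 0]
    - [1, 0, 0, -3, 0, 0, 0]
    - [1, 0, 0, -1.4, 0, 0, 0]
    - [1, 0, 0, 0, 0, 0, 0]
    - [0.3, 0, 0, 0, 0, 0, 0]
    - [0.3, 0, 0, 0, 0, 0, 0]
    - [0.3, 0, 0, 0, 0, 0, 0]
    - [0.3, 0, 0, 0, 0, 0, 0]
    - [0.3, 0, 0, 0, 0, 0, 0]
    - [0.3, 0, 0, 1, 0, 0, 0]
    - [0.3, 0, 0, 1, 0, 0, 0]
    - [0.3, 0, 0, 1, 0, 0, 0]
    - [0.3, 0, 0, 0, 0, 0, 0]
    - [0.3, 0, 0, 0, 0, 0, 0]
    - [0.3, 0, 0, 0, 0, 0, 0]

```text
clock: 42.13
eef_pos: [516.6, 454.7, 59.2]
tool_rot: [-0.44, 1.571, -1.941]
force: [-0.2, -0.6, -2.7]
width: 48.0
```

Run:
```python
from h import *
heft(8,'p6')
s=cv2.imread('pics/p6_side.png')
cv2.imwrite('pics/s1c.png',cv2.resize(s[60:260,100:300],None,fx=3,fy=3,interpolation=cv2.INTER_CUBIC))
```

```text
heft F mean [-0.08  0.15 -2.28] sem [0.15 0.23 0.23] pos [516.5 454.6  58.7] sd [0.08 0.14 0.13]
t 42.53 pos [516.6 454.8  58.9] jawdir 4.0 deg tilt [-0. -0.] F [-0.57  0.11 -3.09] w 47.4
```

View pics/s1c.png

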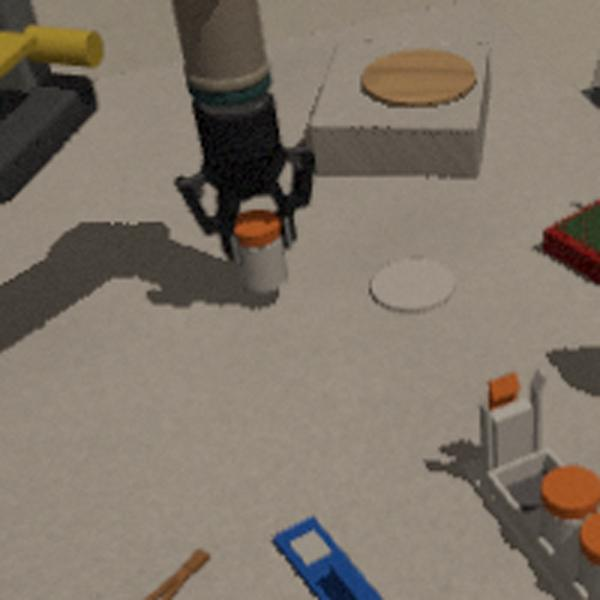

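Filled: Fz ≈ -2.3 N. This one goes to pocket 1.

Emit:
arm_command:
  series:
    - [0.3, 0, 0, 3.6, 0, 0, 0]
    - [0.3, 0, 0, 3.6, 0, 0, 0]
    - [0.3, 1.083, -3.53, 0.3, 0, 0, 0]
    - [0.3, 1.083, -3.53, 0.3, 0, 0, 0]
    - [0.3, 1.083, -3.53, 0.3, 0, 0, 0]
    - [0.3, 1.083, -3.53, 0.3, 0, 0, 0]
    - [0.3, 1.083, -3.53, 0.3, 0, 0, 0]
    - [0.3, 1.083, -3.53, 0.3, 0, 0, 0]
    - [0.3, 1.083, -3.53, 0.3, 0, 0, 0]
    - [0.3, 1.083, -3.53, 0.3, 0, 0, 0]
    - [0.3, 1.083, -3.53, 0.3, 0, 0, 0]
    - [0.3, 1.083, -3.53, 0.3, 0, 0, 0]
    - [0.3, 1.083, -3.53, 0.3, 0, 0, 0]
    - [0.3, 0, 0, 0, 0, 0, 0]
    - [0.3, 0, 0, 0, 0, 0, 0]
    - [0.3, 0, 0, -1, 0, 0, 0]
    - [0.3, 0, 0, -2, 0, 0, 0]
    - [0.3, 0, 0, 0, 0, 0, 0]
    - [0.3, 0, 0, 0, 0, 0, 0]
    - [0.3, 0, 0, 0, 0, 0, 0]

```text
clock: 44.2
eef_pos: [635.7, 68.2, 134.4]
tool_rot: [-3.07, 1.57, 1.715]
force: [-0.0, -0.2, -2.0]
width: 47.8
```

Run:
```python
from h import *
heft(4,'q10')
s=cv2.imread('pics/q10_side.png')
cv2.imwrite('pics/s1c.png',cv2.resize(s[140:280,220:360],None,fx=4.2,fy=4.2,interpolation=cv2.INTER_CUBIC))
```

```text
heft F mean [ 0.06  0.06 -2.4 ] sem [0.02 0.18 0.32] pos [636.3  67.5 135. ] sd [0.1  0.32 0.11]
t 44.40 pos [636.3  67.1 135. ] jawdir 4.0 deg tilt [0.1 0. ] F [ 0.14  0.24 -3.48] w 47.3
```

View pics/s1c.png

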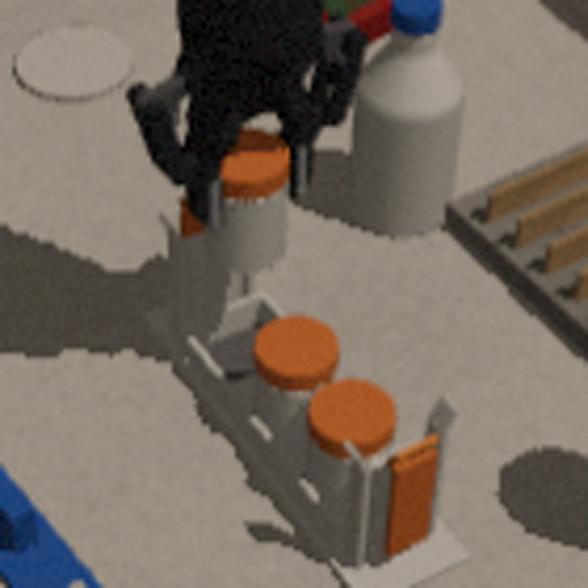

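Emit:
arm_command:
  series:
    - [0.3, -0.05, -0.06, -2.5, 0, 0, 0]
    - [0.3, 0, 0, -2.5, 0, 0, 0]
    - [0.3, 0, 0, -1.8, 0, 0, 0]
    - [0.3, 0, 0, 0, 0, 0, 0]
    - [0.3, 0, 0, 0, 0, 0, 0]
    - [0.3, 0, 0, 0, 0, 0, 0]
    - [0.3, 0, 0, 0, 0, 0, 0]

```text
clock: 44.98
eef_pos: [636.7, 66.5, 68.0]
tool_rot: [1.718, 1.568, 0.218]
force: [0.4, -0.2, -1.9]
width: 47.7
```

Run:
```python
from h import *
heft(3,'q11')
s=cv2.imread('pics/q11_side.png')
cv2.imwrite('pics/s1c.png',cv2.resize(s[140:280,220:360],None,fx=4.2,fy=4.2,interpolation=cv2.INTER_CUBIC))
```

```text
heft F mean [-0.01  0.26 -2.7 ] sem [0.11 0.23 0.24] pos [636.4  66.2  67.7] sd [0.18 0.11 0.18]
t 45.13 pos [636.2  66.1  67.5] jawdir 4.0 deg tilt [0.1 0. ] F [-0.01 -0.3  -3.05] w 47.3
```

View pics/s1c.png

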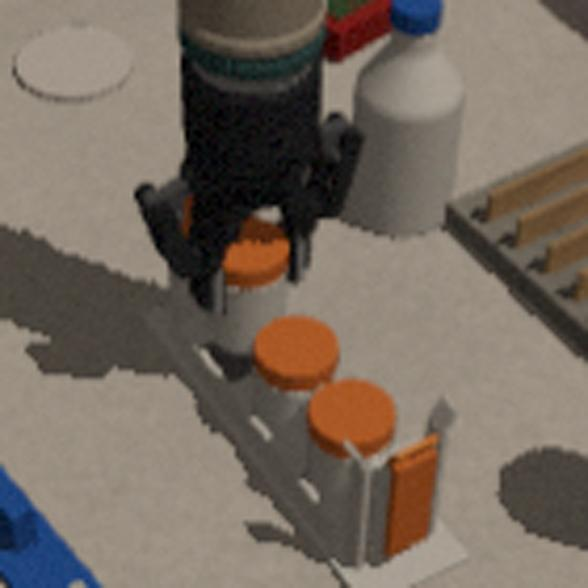

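Emit:
arm_command:
  series:
    - [0.3, 0, 0.03, -0.7, 0, 0, 0]
    - [0.3, 0, 0, -0.6, 0, 0, 0]
    - [0.3, 0, 0, -0.5, 0, 0, 0]
    - [0.3, 0, 0, -0.5, 0, 0, 0]
    - [0.3, 0, 0, 0, 0, 0, 0]
    - [0.3, 0, 0, 0, 0, 0, 0]
    - [0.3, 0, 0, 0, 0, 0, 0]

```text
clock: 45.72
eef_pos: [635.3, 66.3, 43.1]
tool_rot: [-1.55, 1.571, -3.05]
force: [-0.5, -0.7, -2.7]
width: 47.8
```

Run:
```python
from h import *
heft(3,'q12')
```

```text
heft F mean [ 0.02  0.06 -2.07] sem [0.31 0.29 0.18] pos [635.5  66.3  43.4] sd [0.04 0.02 0.08]
t 45.87 pos [635.5  66.4  43.4] jawdir 4.0 deg tilt [0. 0.] F [-0.5 -0.4 -2.2] w 47.4
```

Emit:
arm_command:
  series:
    - [0.3, 0, 0, -0.3, 0, 0, 0]
    - [0.3, 0, 0, -0.15, 0, 0, 0]
    - [0.3, 0, 0, 0, 0, 0, 0]
    - [0.3, 0, 0, 0, 0, 0, 0]
    - [0.8, 0, 0, 0, 0, 0, 0]
    - [0.8, 0, 0, 0, 0, 0, 0]
    - [0.8, 0, 0, 0, 0, 0, 0]
    - [0.9, 0, 0, 0.5, 0, 0, 0]
    - [1, 0, 0, 2.5, 0, 0, 0]
    - [1, 0, 0, 4, 0, 0, 0]
    - [1, 0, 0, 4, 0, 0, 0]
    - [1, -1.5, 3.5, 0, 0, 0, 0]
    - [1, -1.5, 3.5, 0, 0, 0, 0]
    - [1, -1.5, 3.5, 0, 0, 0, 0]
    - [1, -1.5, 3.5, 0, 0, 0, 0]
    - [1, -1.5, 3.5, 0, 0, 0, 0]
    - [1, -1.5, 2, 0, 0, 0, 0]
    - [1, 0, 0, 0, 0, 0, 0]

```text
clock: 47.37
eef_pos: [540.6, 269.4, 149.8]
tool_rot: [-2.871, 1.565, 1.921]
force: [-0.7, 0.4, 0.5]
width: 85.6
```

Run:
```python
from h import *
heft(2,'q13')
im=cv2.imread('pics/q13_top.png');s=cv2.imread('pics/q13_side.png')
for r in caps(im,'top'): print('top',r)
cv2.imwrite('pics/s1c.png',cv2.resize(s[160:320,180:340],None,fx=3.7,fy=3.7,interpolation=cv2.INTER_CUBIC))
cv2.imwrite('pics/t1c.png',cv2.resize(im[180:300,230:360],None,fx=5,fy=5,interpolation=cv2.INTER_CUBIC))
```

```text
heft F mean [-0.17 -0.5   0.42] sem [0.23 0.13 0.08] pos [543.7 264.1 149.4] sd [0.87 1.51 0.15]
t 47.47 pos [544.6 262.6 149.3] jawdir 4.2 deg tilt [0. 0.] F [ 0.16 -0.68  0.53] w 85.5
top (np.int32(395), [168.1, 110.5], [38, 43], [864.5, 360.6])
top (np.int32(274), [320.8, 197.8], [19, 18], [640.9, -46.8])
top (np.int32(273), [275.1, 199.2], [19, 19], [634.1, 69.7])
top (np.int32(275), [298.3, 198.7], [19, 19], [636.9, 10.7])
top (np.int32(261), [457.9, 253.0], [18, 19], [507.3, -404.3])
top (np.int32(268), [433.4, 254.9], [19, 19], [501.6, -338.7])
top (np.int32(277), [409.5, 256.5], [20, 18], [496.4, -276.2])
```

View pics/s1c.png

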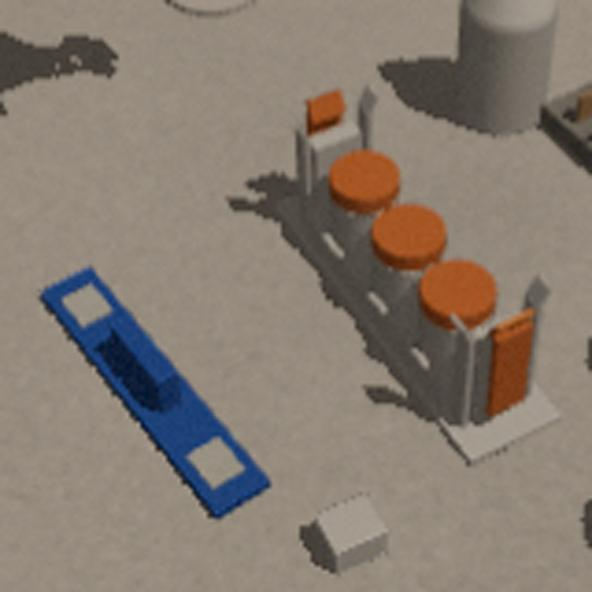

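View pics/t1c.png

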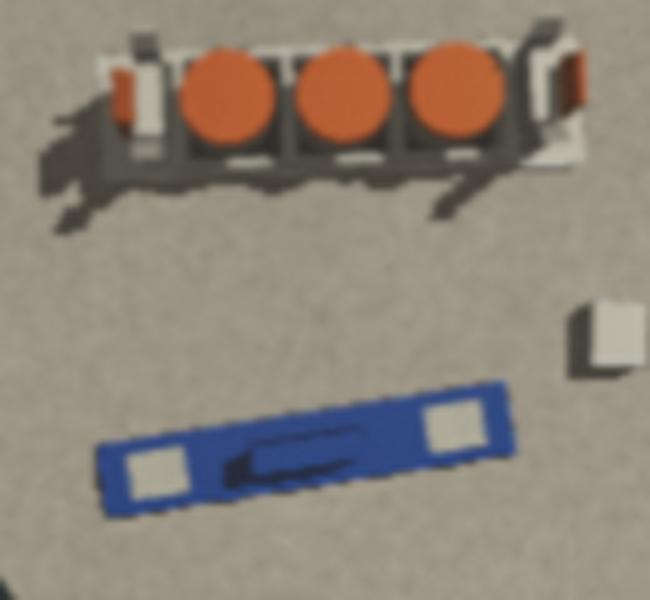

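All six pots are sorted: three filled in the pockets, three empty in the tray. Now I'll measure the bar.

```bash
cat > bar.py <<'E'
from h import *
from scipy.optimize import minimize
def mask(im):
    hsv=cv2.cvtColor(im,cv2.COLOR_BGR2HSV)
    return ((hsv[...,0]>105)&(hsv[...,0]<128)&(hsv[...,1]>120)&(hsv[...,2]>40)).astype(np.uint8)
def biggest(m):
    n,l,s,c=cv2.connectedComponentsWithStats(m); 
    i=1+np.argmax(s[1:,4]); return (l==i).astype(np.uint8)
if __name__=='__main__':
    import sys
    for cam,fn in (('top',sys.argv[1]),('side',sys.argv[2])):
        im=cv2.imread(fn); m=mask(im)
        m=cv2.morphologyEx(m,cv2.MORPH_CLOSE,np.ones((3,3)))
        m=biggest(m)
        cn=max(cv2.findContours(m,cv2.RETR_EXTERNAL,cv2.CHAIN_APPROX_NONE)[0],key=cv2.contourArea)
        hull=cv2.convexHull(cn)[:,0].astype(float)
        W=np.array([px2world(cam,u,v,6)[:2] for u,v in hull]).astype(np.float32)
        (c,sz,a)=cv2.minAreaRect(W); b=cv2.boxPoints((c,sz,a))
        e=max((b[1]-b[0],b[2]-b[1]),key=np.linalg.norm); 
        if e[1]<0:e=-e
        print(cam,'c',np.round(c,1),'size',np.round(sz,1),'yaw',round(float(np.degrees(np.arctan2(-e[0],e[1]))),2))
E
python3 bar.py pics/q13_top.png pics/q13_side.png; python3 bar.py pics/top0.png pics/side0.png
```

```text
top c [454.2  24.3] size [ 37.  218.6] yaw 10.45
side c [ 118.4 1646.2] size [1238.9  275. ] yaw -2.27
top c [454.2  24.2] size [ 37.  218.4] yaw 10.45
side c [  88.8 1843.2] size [ 288.2 1623.5] yaw 1.33
```

```bash
sed -i "s/m=biggest(m)$/m=(m if cam=='top' else m*(np.arange(420)[:,None]>150).astype(np.uint8)); m=biggest(m)/" bar.py
python3 bar.py pics/q13_top.png pics/q13_side.png
python3 - <<'E'
from h import *
st()
E
```

```text
top c [454.2  24.3] size [ 37.  218.6] yaw 10.45
side c [455.1  20.7] size [ 40.2 223. ] yaw 10.28
t 47.47 pos [544.6 262.6 149.3] jawdir 4.2 deg tilt [0. 0.] F [ 0.16 -0.68  0.53] w 85.5
```

Emit:
arm_command:
  series:
    - [1, -1.28, -3.41, 0, 0, 0, 0.9]
    - [1, -1.28, -3.41, 0, 0, 0, 0.9]
    - [1, -1.28, -3.41, 0, 0, 0, 0.9]
    - [1, -1.28, -3.41, 0, 0, 0, 0.9]
    - [1, -1.28, -3.41, 0, 0, 0, 0.9]
    - [1, -1.28, -3.41, 0, 0, 0, 0.9]
    - [1, -1.28, -3.41, -1, 0, 0, 0.9]
    - [0.6, 0, 0, -3, 0, 0, 0]
    - [0.6, 0, 0, -3, 0, 0, 0]
    - [0.6, 0, 0, -1, 0, 0, 0]
    - [0.6, 0, 0, 0, 0, 0, 0]
    - [0.6, 0, 0, 0, 0, 0, 0]
    - [0.6, 0, 0, 0, 0, 0, 0]

```text
clock: 48.55
eef_pos: [456.6, 22.0, 69.5]
tool_rot: [1.275, 1.569, -0.117]
force: [0.2, -0.4, -0.1]
width: 51.4
```

Run:
```python
from h import *
heft(3,'b1')
s=cv2.imread('pics/b1_side.png')
cv2.imwrite('pics/s1c.png',cv2.resize(s[180:330,150:300],None,fx=4,fy=4,interpolation=cv2.INTER_CUBIC))
```

```text
heft F mean [-0.19 -0.41  0.08] sem [0.11 0.11 0.25] pos [456.7  22.4  69.7] sd [0.06 0.11 0.03]
t 48.70 pos [456.6  22.6  69.7] jawdir 10.3 deg tilt [0.1 0. ] F [-0.04 -0.29 -0.51] w 51.3
```

View pics/s1c.png

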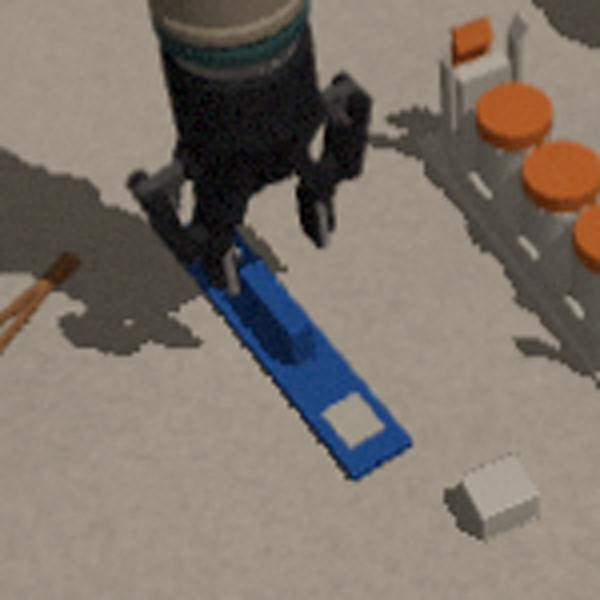

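Emit:
arm_command:
  series:
    - [0.6, -0.12, 0.07, -2.5, 0, 0, 0]
    - [0.6, 0, 0, -2, 0, 0, 0]
    - [0.6, 0, 0, -1.0, 0, 0, 0]
    - [0.6, 0, 0, 0, 0, 0, 0]
    - [0, 0, 0, 0, 0, 0, 0]
    - [0, 0, 0, 0, 0, 0, 0]
    - [0, 0, 0, 0, 0, 0, 0]
    - [0, 0, 0, 0, 0, 0, 0]
    - [0, 0, 0, 0, 0, 0, 0]
    - [0, 0, 0, 0, 0, 0, 0]

```text
clock: 49.53
eef_pos: [455.4, 23.4, 14.8]
tool_rot: [1.488, 1.568, 0.097]
force: [0.5, -0.0, 7.5]
width: 14.9
```

Run:
```python
from h import *
heft(2)
```

```text
heft F mean [-0.31  1.11  7.22] sem [0.01 0.21 0.13] pos [455.4  23.4  14.8] sd [0.01 0.01 0.  ]
t 49.63 pos [455.4  23.4  14.8] jawdir 10.3 deg tilt [0.1 0. ] F [-0.33  1.4   7.04] w 15.1
```

Emit:
arm_command:
  series:
    - [0, 0, 0, 2, 0, 0, 0]
    - [0, 0, 0, 3.6, 0, 0, 0]
    - [0, 0, 0, 3.6, 0, 0, 0]
    - [0, 0, 0, 3.6, 0, 0, 0]
    - [0, 0, 0, 2, 0, 0, 0]
    - [0, 2.3, -0.18, 0, 0, 0, -0.84]
    - [0, 2.3, -0.18, 0, 0, 0, -0.84]
    - [0, 2.3, -0.18, 0, 0, 0, -0.84]
    - [0, 2.3, -0.18, 0, 0, 0, -0.84]
    - [0, 2.3, -0.18, 0, 0, 0, -0.84]
    - [0, 2.3, -0.18, 0, 0, 0, -0.84]
    - [0, 2.3, -0.18, 0, 0, 0, -0.84]
    - [0, 2.3, -0.18, 0, 0, 0, -0.84]
    - [0, 0, 0, 0, 0, 0, 0]
    - [0, 0, 0, 0, 0, 0, 0]
    - [0, 0, 0, 0, 0, 0, 0]
    - [0, 0, 0, 0, 0, 0, 0]
    - [0, 0, 0, 0, 0, 0, 0]

```text
clock: 51.13
eef_pos: [637.5, 9.0, 161.9]
tool_rot: [-1.342, 1.57, -2.85]
force: [0.5, -0.5, -1.0]
width: 14.7
```

Run:
```python
from h import *
heft(4,'b2')
im=cv2.imread('pics/b2_top.png');s=cv2.imread('pics/b2_side.png')
cv2.imwrite('pics/s1c.png',cv2.resize(s[120:280,210:370],None,fx=3.7,fy=3.7,interpolation=cv2.INTER_CUBIC))
cv2.imwrite('pics/t1c.png',cv2.resize(im[160:240,230:370],None,fx=5.5,fy=5.5,interpolation=cv2.INTER_CUBIC))
```

```text
heft F mean [ 0.45  0.1  -0.74] sem [0.15 0.11 0.3 ] pos [638.    8.9 162. ] sd [0.2  0.02 0.02]
t 51.33 pos [638.3   8.9 161.9] jawdir 3.6 deg tilt [ 0. -0.] F [0.2  0.36 0.14] w 14.9
```

View pics/s1c.png

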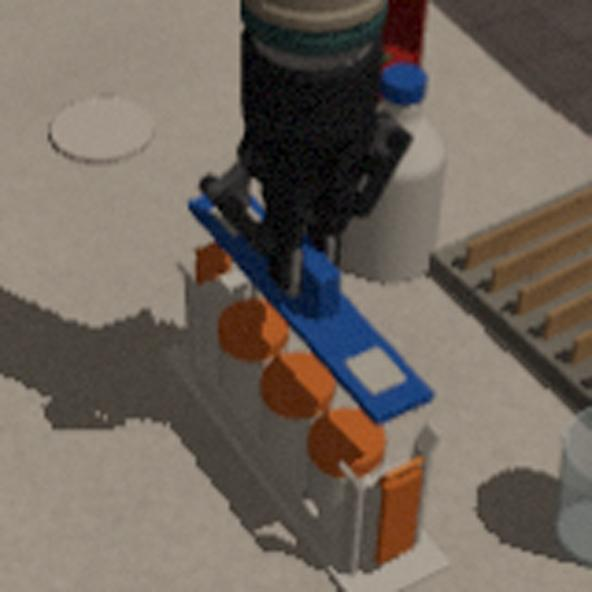

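View pics/t1c.png

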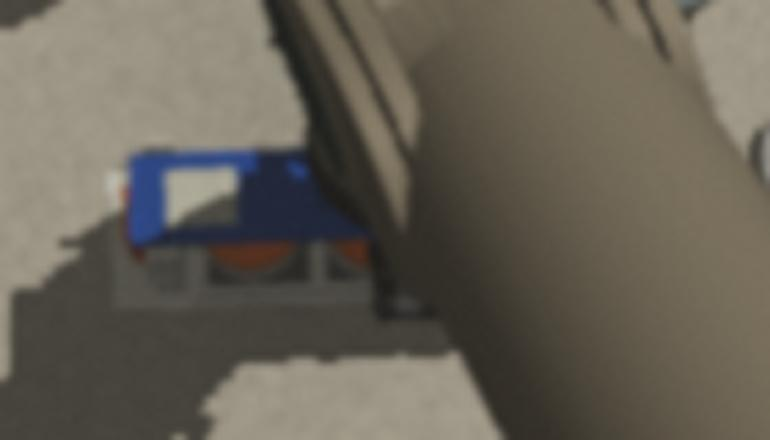

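Emit:
arm_command:
  series:
    - [0, 0.1, 0, -1.5, 0, 0, 0]
    - [0, 0, 0, -1.3, 0, 0, 0]
    - [0, 0, 0, -0.4, 0, 0, 0]
    - [0, 0, 0, 0, 0, 0, 0]
    - [0, 0, 0, 0, 0, 0, 0]
    - [0, 0, 0, 0, 0, 0, 0]
    - [0, 0, 0, 0, 0, 0, 0]

```text
clock: 51.92
eef_pos: [640.0, 9.1, 130.3]
tool_rot: [1.658, 1.57, 0.15]
force: [-0.1, 0.6, -0.5]
width: 14.8
```

```bash
cat > ov.py <<'E'
from h import *
import sys
def over(fn,cam,box,sc,out,bar,car):
    im=cv2.imread(fn); x0,y0,x1,y1=box
    o=cv2.resize(im[y0:y1,x0:x1],None,fx=sc,fy=sc,interpolation=cv2.INTER_CUBIC)
    def poly(p,z,pts,col):
        c,s=np.cos(p[2]),np.sin(p[2]); P=np.array([(p[0]+c*x-s*y,p[1]+s*x+c*y,z) for x,y in pts])
        q=((w2pxv(cam,P)-[x0,y0]+.5)*sc).astype(int); cv2.polylines(o,[q.reshape(-1,1,2)],True,col,1)
    if bar is not None: poly(bar[:3],bar[3],[(-20,-111),(20,-111),(20,111),(-20,111)],(0,255,255))
    for s in(-1,1):
        poly(car,80,[(-18,s*94),(18,s*94),(18,s*108),(-18,s*108)],(255,0,255))
        poly(car,107,[(-13,s*112),(13,s*112)],(0,255,0))
    cv2.imwrite(out,o)
E
python3 - <<'E'
from ov import *
heft(3,'b3')
s=ctrl.read_state(); x,y,z=s['eef_pos']
over('pics/b3_side.png','side',(210,130,350,280),4,'pics/o1.png',(x,y,np.radians(3.6),z-14.8+8),(638.73,7.08,.060))
over('pics/b3_top.png','top',(230,170,370,240),5.5,'pics/o2.png',(x,y,np.radians(3.6),z-14.8+8),(638.67,9.2,.065))
E
```

```text
heft F mean [ 0.19 -0.02 -1.5 ] sem [0.35 0.21 0.14] pos [639.9   9.  130.3] sd [0.05 0.04 0.05]
t 52.07 pos [639.8   9.  130.2] jawdir 3.6 deg tilt [0. 0.] F [ 0.1  -0.53 -1.43] w 14.9
```

View pics/o1.png

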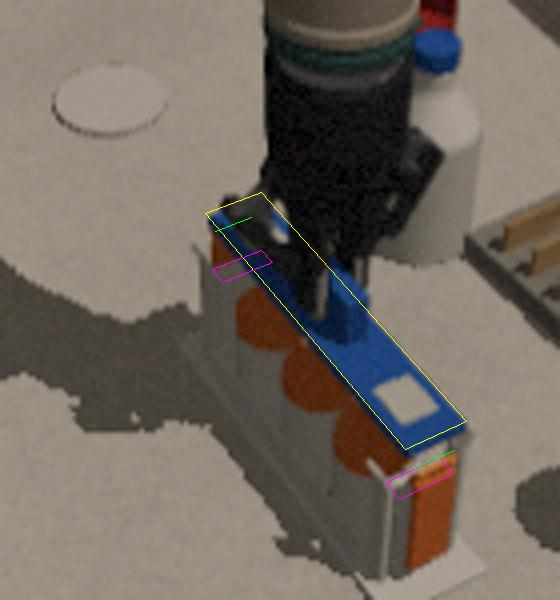

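View pics/o2.png

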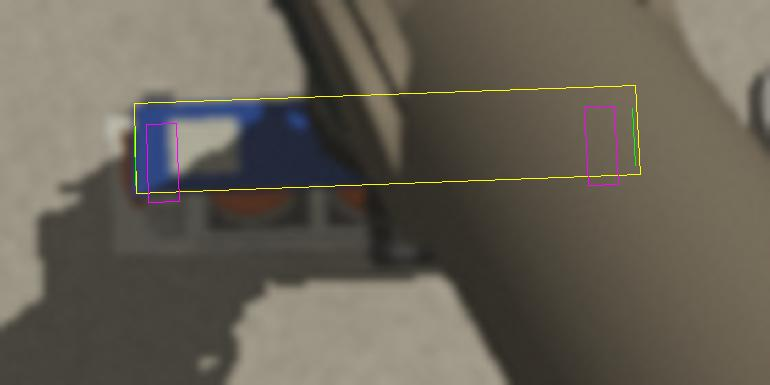

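Run:
```python
from ov import *
x,y,z=639.8,9.0,130.2
over('pics/b3_side.png','side',(290,215,345,260),14,'pics/o1.png',(x,y,np.radians(3.6),z-14.8+8),(638.73,7.08,.060))
over('pics/b3_side.png','side',(250,165,305,210),14,'pics/o2.png',(x,y,np.radians(3.6),z-14.8+8),(638.73,7.08,.060))
over('pics/side0.png','side',(290,215,345,260),14,'pics/o3.png',None,(638.73,7.08,.060))
```

```text
(no output)
```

View pics/o1.png

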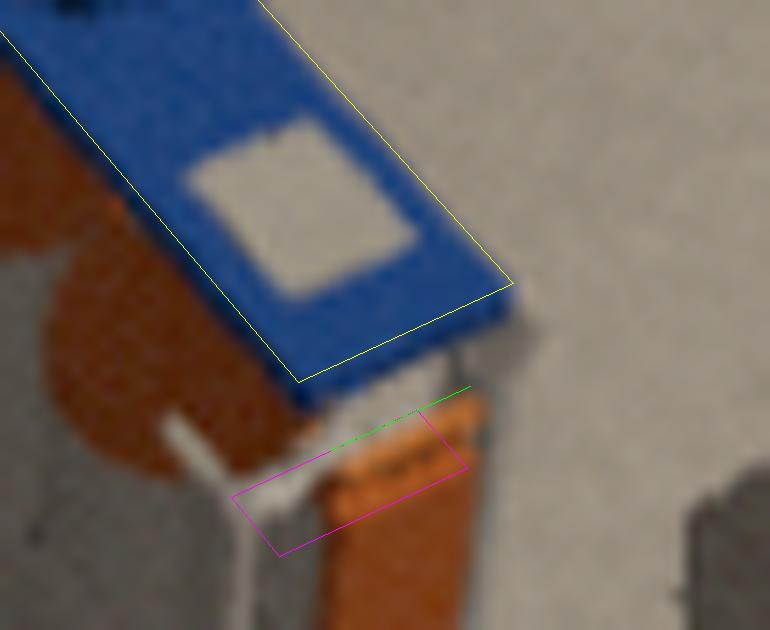

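View pics/o2.png

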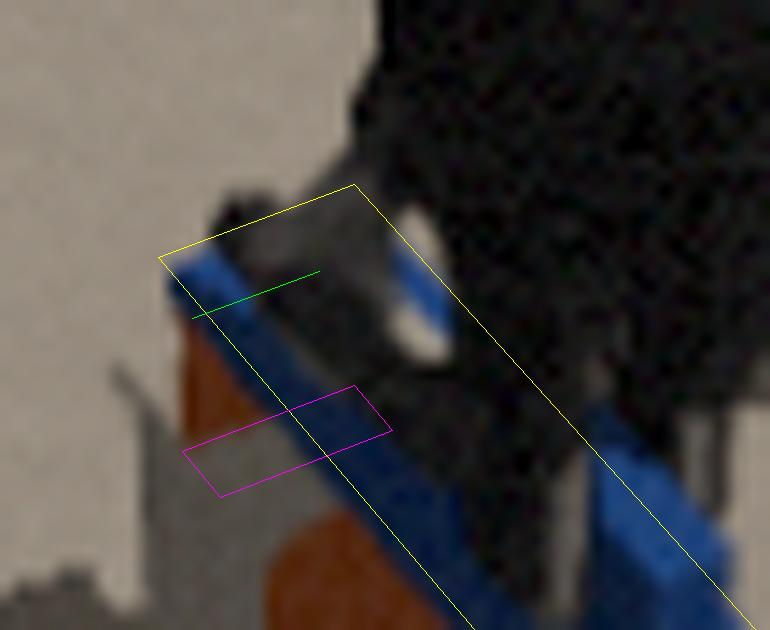

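View pics/o3.png

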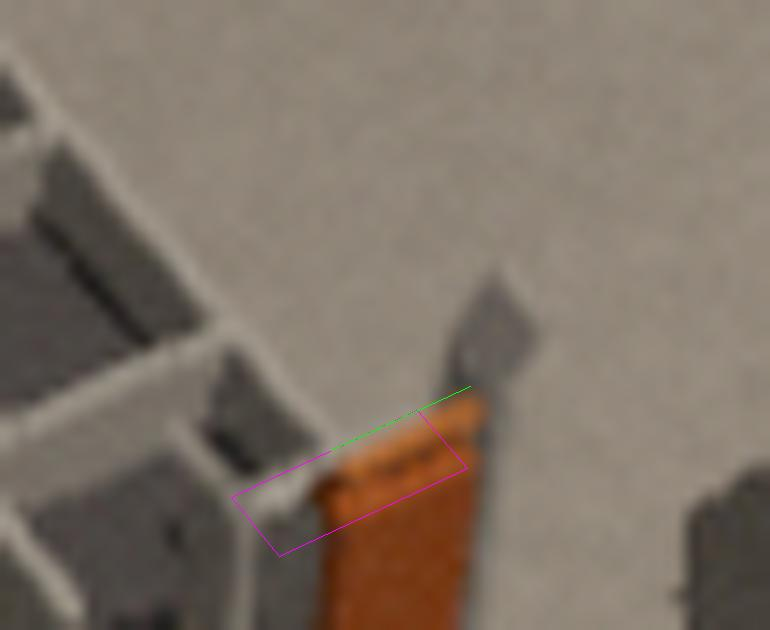

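Both views put the bar about 0.6 mm too far in +y and about 0.3 mm in +x of the carrier. I'll correct that and lower in steps.

Emit:
arm_command:
  series:
    - [0, -0.03, -0.06, 0, 0, 0, 0]
    - [0, 0, 0, -0.5, 0, 0, 0]
    - [0, 0, 0, -0.5, 0, 0, 0]
    - [0, 0, 0, -0.4, 0, 0, 0]
    - [0, 0, 0, 0, 0, 0, 0]
    - [0, 0, 0, 0, 0, 0, 0]
    - [0, 0, 0, 0, 0, 0, 0]
    - [0, 0, 0, 0, 0, 0, 0]

```text
clock: 52.73
eef_pos: [639.2, 8.6, 115.7]
tool_rot: [-2.877, 1.57, 1.898]
force: [-1.0, 0.8, -1.1]
width: 14.9
```

Run:
```python
from ov import *
heft(3,'b4')
s=cv2.imread('pics/b4_side.png')
cv2.imwrite('pics/s1c.png',cv2.resize(s[150:280,220:350],None,fx=4.5,fy=4.5,interpolation=cv2.INTER_CUBIC))
```

```text
heft F mean [ 0.16  0.47 -1.09] sem [0.06 0.13 0.14] pos [639.3   8.6 115.8] sd [0.02 0.05 0.01]
t 52.88 pos [639.3   8.5 115.8] jawdir 3.6 deg tilt [0. 0.] F [ 0.15  0.68 -1.15] w 14.9
```

View pics/s1c.png

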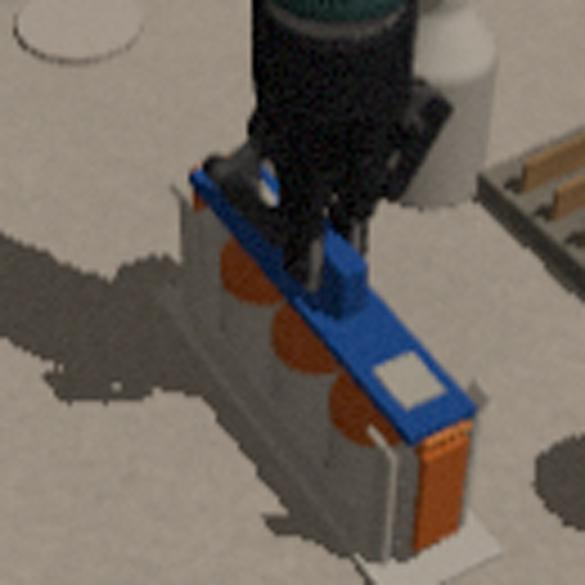

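Emit:
arm_command:
  series:
    - [0, 0, 0, -0.3, 0, 0, 0]
    - [0, 0, 0, -0.3, 0, 0, 0]
    - [0, 0, 0, -0.3, 0, 0, 0]
    - [0, 0, 0, 0, 0, 0, 0]
    - [0, 0, 0, 0, 0, 0, 0]
    - [0, 0, 0, 0, 0, 0, 0]

```text
clock: 53.38
eef_pos: [640.7, 8.6, 108.1]
tool_rot: [1.559, 1.567, 0.051]
force: [0.0, 1.4, 6.3]
width: 15.1
```

Run:
```python
from ov import *
heft(3,'b5')
s=cv2.imread('pics/b5_side.png')
cv2.imwrite('pics/s1c.png',cv2.resize(s[150:280,220:350],None,fx=4.5,fy=4.5,interpolation=cv2.INTER_CUBIC))
```

```text
heft F mean [-0.02  0.98  6.58] sem [0.06 0.25 0.27] pos [640.7   8.6 108.1] sd [0.01 0.01 0.01]
t 53.53 pos [640.7   8.6 108.1] jawdir 3.6 deg tilt [0.2 0. ] F [-0.18  0.67  7.19] w 15.0
```

View pics/s1c.png

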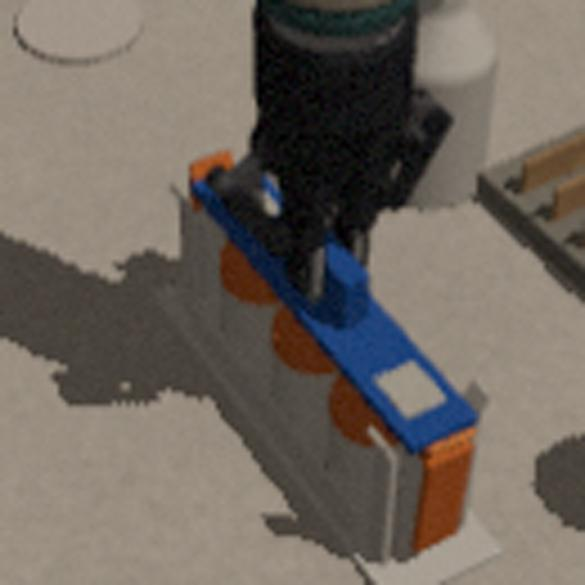

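Now in contact on the hook slopes at about 7 N. I'll keep pushing straight down.

Emit:
arm_command:
  series:
    - [0, 0, 0, -0.3, 0, 0, 0]
    - [0, 0, 0, -0.3, 0, 0, 0]
    - [0, 0, 0, 0, 0, 0, 0]
    - [0, 0, 0, 0, 0, 0, 0]

```text
clock: 53.87
eef_pos: [640.4, 10.9, 102.0]
tool_rot: [2.246, 1.567, 0.739]
force: [-0.1, 5.6, 5.8]
width: 14.8
```

Run:
```python
from ov import *
heft(2)
```

```text
heft F mean [-0.84  4.96  5.71] sem [0.19 0.07 0.04] pos [640.4  10.9 102. ] sd [0.01 0.01 0.  ]
t 53.97 pos [640.4  10.9 102. ] jawdir 3.7 deg tilt [0.2 0.2] F [-0.57  4.87  5.77] w 15.2
```

Run:
```python
from ov import *
heft(2,'b6')
s=cv2.imread('pics/b6_side.png')
cv2.imwrite('pics/s1c.png',cv2.resize(s[150:280,220:350],None,fx=4.5,fy=4.5,interpolation=cv2.INTER_CUBIC))
x,y,z=640.4,10.9,102
over('pics/b6_side.png','side',(290,215,345,260),14,'pics/o1.png',(x,y,np.radians(3.7),z-14.8+8),(638.73,7.08,.060))
over('pics/b6_side.png','side',(245,165,300,210),14,'pics/o2.png',(x,y,np.radians(3.7),z-14.8+8),(638.73,7.08,.060))
over('pics/b6_top.png','top',(230,170,370,240),5.5,'pics/o3.png',(x,y,np.radians(3.7),z-14.8+8),(638.67,9.2,.065))
```

```text
heft F mean [-0.41  5.38  6.23] sem [0.45 0.07 0.34] pos [640.4  10.9 102. ] sd [0.   0.02 0.  ]
t 54.07 pos [640.4  10.9 102. ] jawdir 3.7 deg tilt [0.2 0.2] F [0.23 5.49 5.75] w 14.9
```

View pics/o1.png

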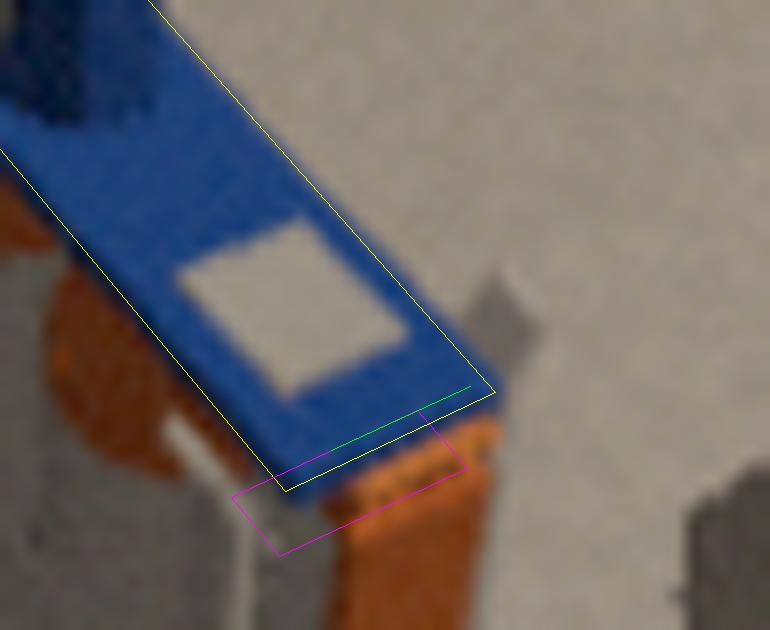

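View pics/o2.png

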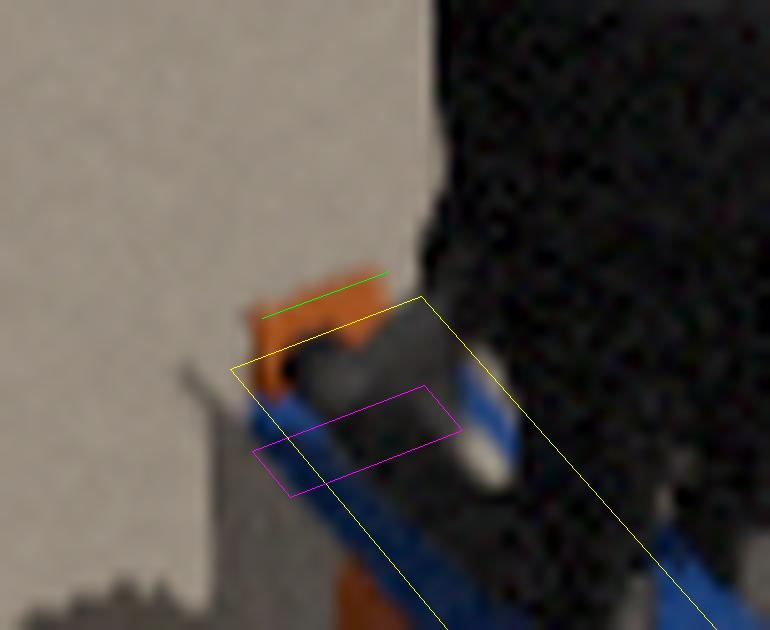

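View pics/o3.png

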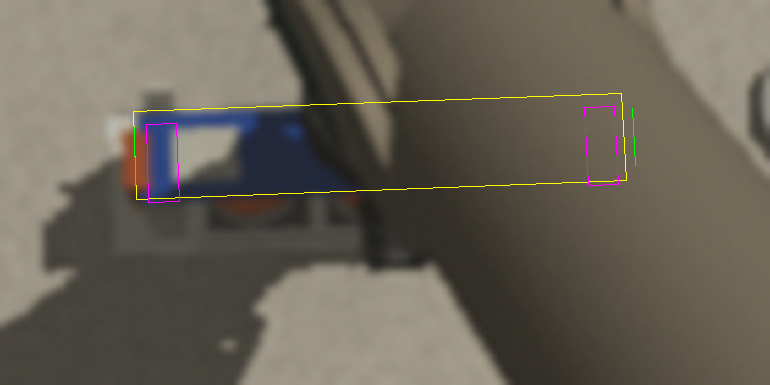

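The left end has passed its hook, but the right end is still on its slope, with that hook bent out. I'll push further.

Emit:
arm_command:
  series:
    - [0, 0, 0, -0.3, 0, 0, 0]
    - [0, 0, 0, -0.3, 0, 0, 0]
    - [0, 0, 0, 0, 0, 0, 0]
    - [0, 0, 0, 0, 0, 0, 0]

```text
clock: 54.4
eef_pos: [640.3, 9.7, 95.4]
tool_rot: [2.239, 1.568, 0.73]
force: [0.2, 2.0, 3.6]
width: 15.3
```

Run:
```python
from ov import *
heft(2,'b7')
s=cv2.imread('pics/b7_side.png')
cv2.imwrite('pics/s1c.png',cv2.resize(s[150:280,220:350],None,fx=4.5,fy=4.5,interpolation=cv2.INTER_CUBIC))
```

```text
heft F mean [0.55 2.68 3.72] sem [0.33 0.12 0.3 ] pos [640.2   9.6  95.4] sd [0.02 0.05 0.02]
t 54.50 pos [640.1   9.5  95.3] jawdir 3.6 deg tilt [0.1 0.1] F [0.08 2.85 4.14] w 14.8
```

View pics/s1c.png

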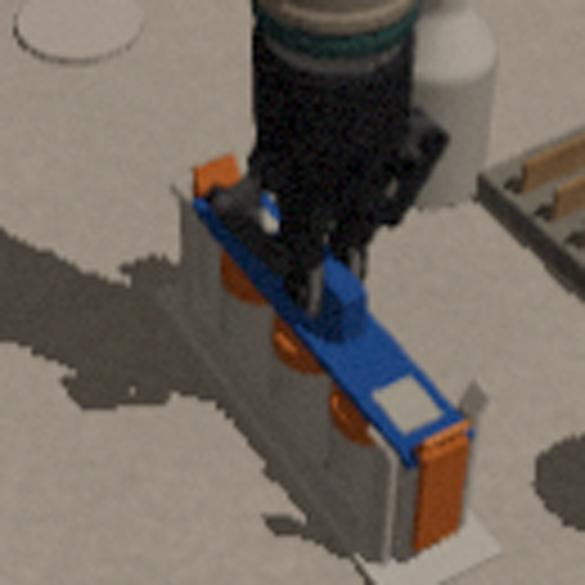

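Both hooks are now over the bar. I'll press another 3 mm to confirm it's on the posts.

Emit:
arm_command:
  series:
    - [0, 0, 0, -0.15, 0, 0, 0]
    - [0, 0, 0, -0.15, 0, 0, 0]
    - [0, 0, 0, 0, 0, 0, 0]
    - [0, 0, 0, 0, 0, 0, 0]

```text
clock: 54.83
eef_pos: [640.1, 9.2, 94.5]
tool_rot: [1.654, 1.568, 0.146]
force: [-2.7, 1.8, 19.9]
width: 15.3
```

Run:
```python
from ov import *
heft(2)
```

```text
heft F mean [-3.75  2.11 20.07] sem [0.33 0.   0.1 ] pos [640.1   9.2  94.5] sd [0.   0.   0.01]
t 54.93 pos [640.1   9.2  94.6] jawdir 3.6 deg tilt [0.2 0. ] F [-4.21  2.11 19.94] w 14.8
```

Emit:
arm_command:
  series:
    - [0, 0, 0, 0.2, 0, 0, 0]
    - [0, 0, 0, 0, 0, 0, 0]
    - [0.5, 0, 0, 0, 0, 0, 0]
    - [0.5, 0, 0, 0, 0, 0, 0]
    - [0.5, 0, 0, 0, 0, 0, 0]
    - [0.5, 0, 0, 0, 0, 0, 0]
    - [0.5, 0, 0, 1, 0, 0, 0]
    - [0.5, 0, 0, 3, 0, 0, 0]
    - [0.5, 0, 0, 4, 0, 0, 0]
    - [0.5, 0, 0, 4, 0, 0, 0]
    - [0.5, -3, 0, 1, 0, 0, 0]
    - [0.5, -3.5, 0, 0, 0, 0, 0]
    - [0.5, -3.5, 0, 0, 0, 0, 0]
    - [0.5, 0, -3.5, 0, 0, 0, 0]
    - [0.5, 0, -3.5, 0, 0, 0, 0]
    - [0.5, 0, -3.5, 0, 0, 0, 0]
    - [0.5, 0, -3.5, 0, 0, 0, 0]
    - [0.5, 0, -3.5, 0, 0, 0, 0]
    - [0.5, 0, 0, 0, 0, 0, 0]
    - [0.5, 0, 0, 0, 0, 0, 0]

```text
clock: 56.6
eef_pos: [538.6, -169.7, 223.8]
tool_rot: [-0.488, 1.57, -2.001]
force: [-0.7, 0.6, 0.3]
width: 42.4
```

Run:
```python
from ov import *
heft(2,'b8')
s=cv2.imread('pics/b8_side.png');t=cv2.imread('pics/b8_top.png')
cv2.imwrite('pics/s1c.png',cv2.resize(s[150:280,220:350],None,fx=4.5,fy=4.5,interpolation=cv2.INTER_CUBIC))
cv2.imwrite('pics/t1c.png',cv2.resize(t[170:230,230:370],None,fx=5.5,fy=5.5,interpolation=cv2.INTER_CUBIC))
```

```text
heft F mean [-0.25  0.94  0.38] sem [0.16 0.34 0.26] pos [ 539.1 -166.5  224.1] sd [0.13 0.72 0.04]
t 56.70 pos [ 539.3 -165.8  224.1] jawdir 3.6 deg tilt [0. 0.] F [-0.48  0.47  0.75] w 42.9
```

View pics/s1c.png

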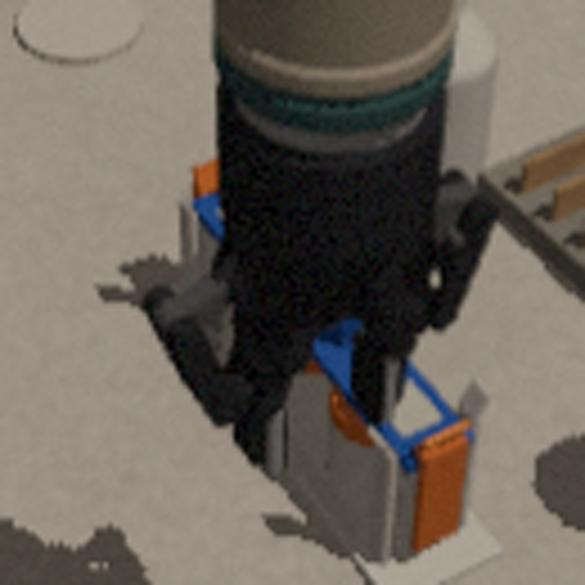

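View pics/t1c.png

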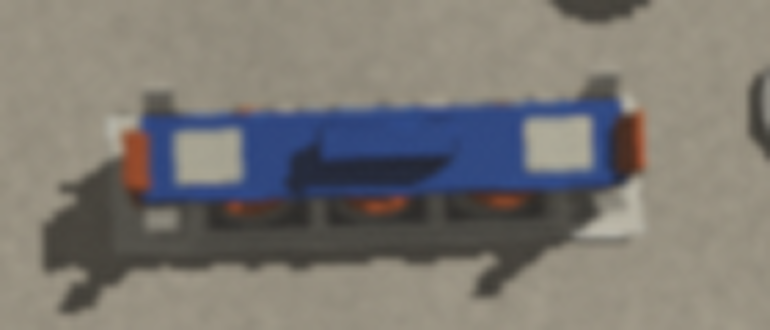

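View pics/b8_top.png

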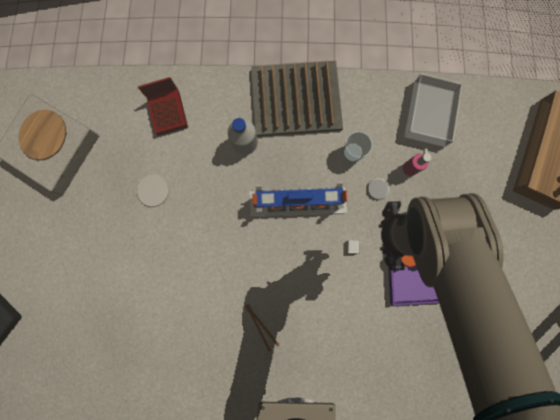

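Top view: the bar lies across the carrier with both orange hooks overlapping its ends. I'll clear the side view and check that both ends are fully home.

Emit:
arm_command:
  series:
    - [0.5, -0.2, 4, 0, 0, 0, 0]
    - [0.5, -0.2, 4, 0, 0, 0, 0]
    - [0.5, -0.2, 4, 0, 0, 0, 0]
    - [0.5, -0.2, 4, 0, 0, 0, 0]
    - [0.5, -0.2, 4, 0, 0, 0, 0]
    - [0.5, -0.2, 4, 0, 0, 0, 0]
    - [0.5, -0.2, 4, 0, 0, 0, 0]
    - [0.5, -0.2, 4, 0, 0, 0, 0]
    - [0.5, -0.2, 4, 0, 0, 0, 0]
    - [0.5, -0.2, 4, 0, 0, 0, 0]
    - [0.5, -0.2, 4, 0, 0, 0, 0]
    - [0.5, -0.2, 4, 0, 0, 0, 0]
    - [0.5, 0, 0, 0, 0, 0, 0]
    - [0.5, 0, 0, 0, 0, 0, 0]
    - [0.5, 0, 0, 0, 0, 0, 0]

```text
clock: 57.95
eef_pos: [514.1, 314.0, 223.7]
tool_rot: [-0.557, 1.57, -2.063]
force: [-0.1, -0.4, -0.2]
width: 42.7
```

Run:
```python
from ov import *
heft(2,'b9')
s=cv2.imread('pics/b9_side.png')
cv2.imwrite('pics/s1c.png',cv2.resize(s[165:275,240:350],None,fx=5.4,fy=5.4,interpolation=cv2.INTER_CUBIC))
over('pics/b9_side.png','side',(290,215,345,260),14,'pics/o1.png',(638.9,8.0,np.radians(3.6),88),(638.73,7.08,.060))
over('pics/b9_side.png','side',(245,165,300,210),14,'pics/o2.png',(638.9,8.0,np.radians(3.6),88),(638.73,7.08,.060))
for r in caps(cv2.imread('pics/b9_top.png'),'top'): print(r)
for n in ('bar_left','bar_right','bar_grip','hook_left','hook_right'): print(n,[(np.round(d['centre'],1).tolist(),round(d['conf'],2)) for d in ctrl.spot_in(n,'side')][:2])
```

```text
heft F mean [-0.17 -0.08  0.29] sem [0.28 0.17 0.09] pos [515.  312.3 223.6] sd [0.21 0.33 0.  ]
t 58.05 pos [515.2 312.  223.7] jawdir 3.5 deg tilt [-0.  -0.1] F [ 0.23 -0.32  0.41] w 42.6
(np.int32(381), [168.3, 110.4], [37, 42], [864.8, 360.2])
(np.int32(261), [458.0, 253.0], [17, 19], [507.3, -404.5])
(np.int32(268), [433.4, 254.9], [18, 19], [501.7, -338.8])
(np.int32(276), [409.6, 256.5], [20, 18], [496.3, -276.4])
bar_left [([634.3, -7.9, 87.9], 0.93), ([440.4, -303.1, 7.4], 0.57)]
bar_right [([632.7, -8.9, 87.9], 0.81)]
bar_grip [([634.3, -11.4, 89.3], 0.77)]
hook_left []
hook_right [([643.6, -107.1, 65.7], 0.52), ([775.2, -145.4, 62.2], 0.38)]
```

View pics/s1c.png

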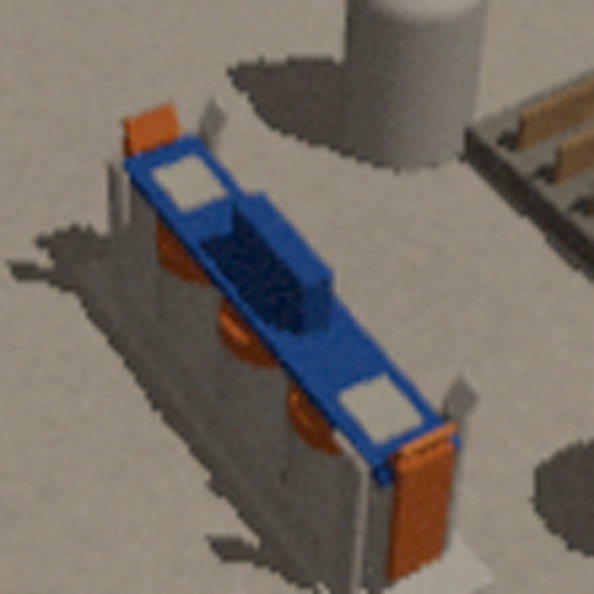

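View pics/o1.png

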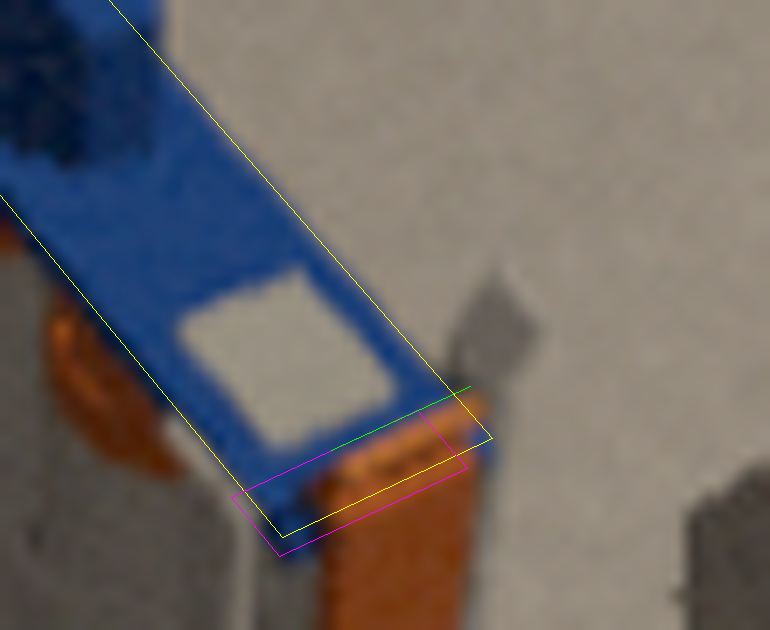

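View pics/o2.png

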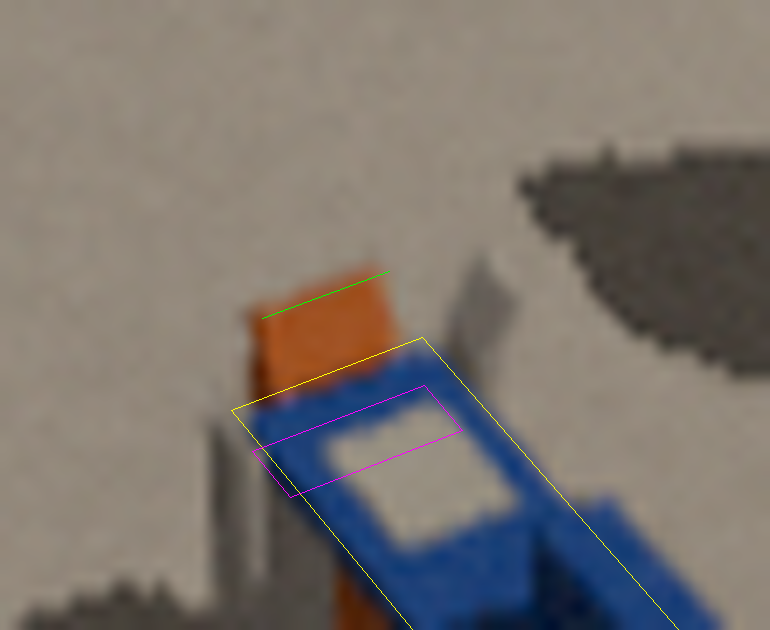

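Both hooks are back at their rest position and over the bar ends, and both ends sit at the same level. One last look at the whole scene before I hand in.

View pics/b9_side.png

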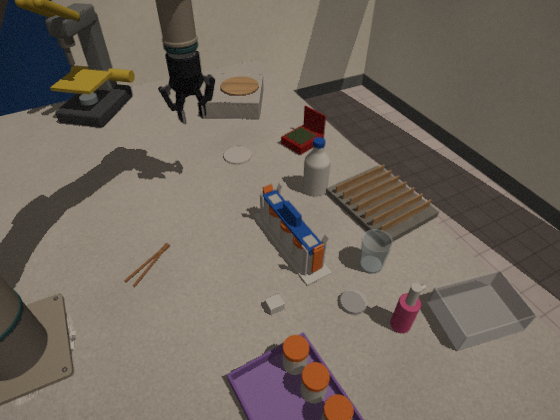

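View pics/b9_top.png

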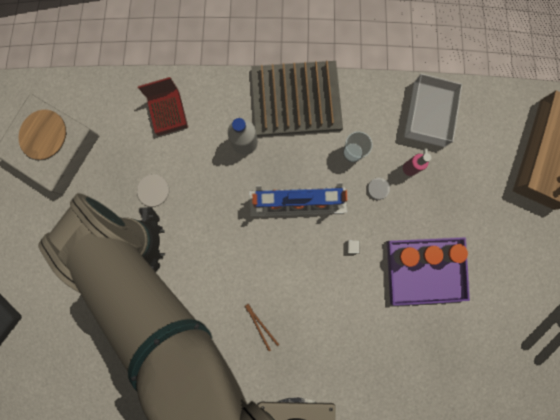

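Three pots stand in the tray at top-view pixels (410,257), (433,255) and (458,253). The bar is latched over three pots in the carrier, and the other items look unmoved. Handing in.

Run:
```python
from h import *
print(ctrl.finish_job())
```

```text
the job is handed in; nothing more can be done
None
```

The job is done and handed in at about 58 s; no verdict is reported.

- **Pots:** I hefted all six. Three were filled (2.3 to 2.5 N) and went one each into pockets 1, 2 and 3. Three were empty (0.2 to 0.6 N) and stand in the purple tray.
- **Bar:** It lies across the carrier, grip up. The left end clicked in first and the right end about 7 mm further down. A final press met firm resistance at about 20 N, with the underside at about 80 mm.
- **Last checks:** Both pictures show the hooks back upright over the bar ends, the bar lying level, the three tray pots upright and the arm clear. The other items look unmoved by eye. The network put the bar's surface at 88 mm, as expected.
- **What fell short:** The two cameras disagreed by 2 to 4 mm, so I corrected them against the gripped pots. While only the left end was under its hook, the tool was pushed about 2 mm sideways at about 5 N, which eased once the right end clicked in. The network did not find the left hook in the last picture, so I judged that one by eye. I could not read the pocket or tray floor positions directly.

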